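# Air out the spare-key box with cedar

## Robot

A 6-joint arm with a two-finger parallel gripper is mounted at the origin on the work surface. World frame = base frame: x ahead of the robot, y to its left, z up, the work surface at z = 0. Lengths are in m, angles in rad, forces in N, time in s.
With the tool pointing down it reaches from about 0.375 to 0.975 m from the base axis. Payload 3.8 kg.
Tool frame: the origin (TCP) lies at the very end of the fingers, on their centre line; the grasp point (between the pads) lies 19 mm behind it; z points along the fingers, y is the line along which they close (so a half turn about z gives the same grasp; the last joint's range is limited). The gripper opens to 85 mm and grips with 20 to 120 N. Pads are 22 mm wide; open, the fingers measure 114 mm over their backs; the gripper's body (76 mm by 85 mm) begins 54 mm behind the grasp point. The pads swing forward as they close: fully open they stand 13 mm farther back than shut.
Start: joints at [1.095, 0.264, 1.604, -0, 1.274, -0.037], TCP at [0.287, 0.611, 0.192] pointing down, gripper open.
Joint ranges: [-2.63, 2.63], [-0.94, 2.18], [0.31, 2.57], [-1.31, 4.45], [0, 2.66], [-2.55, 2.55]. Speed limits (rad/s): [2.57, 2.57, 3.14, 3.14, 3.14, 3.14].

## Interface

Orientations are given as a rotation vector (axis times angle).
In Python, from workcell import bot, vision gives the robot as it stands. The module is installed in compiled form; this text tells all that it offers.
- The arm moves only by the tool play_rows, never from a script. Its argument "moves" is a list that holds one entry, the list of rows, each a list of 7 numbers: the turn, a rotation vector about the tool's x, y, z as a fraction of full scale, then the shift along the tool's x, y, z as a fraction of full scale, then the finger opening in mm, from 0 to 85.4. In form: [[[ax, ay, az, x, y, z, jaw], ...]]. A call has 1 to 5 rows; each row shifts and turns the commanded pose from where the row before left it, along the tool's axes as they then stand; what a row does not reach is not made up. Full scale, the value 1, is 0.1 m for a shift and 0.5 rad for a turn. A row lasts 1/12 s, in which the tool goes at most 41.7 mm and 7.16 degrees, less where a joint would pass 70% of its speed; a pose out of reach is approached as far as the arm can. A call with a number of a shift or a turn outside -1 to 1 is refused whole. A call with a gripper value outside its range is refused whole. The fingers move at their own pace and stop on an object; "newtons" is the grip in N (left out, the last holds). Time passes only in rows, so rows that do not move let the fingers close. It gives the time, the measured TCP pose, the force, the opening and the grip force at its end, in the units of the state.
- bot.read_state(): the state, without advancing time (a new reading comes with each control period).
- vision.read_camera(name): name is "scene" or "top"; returns a dict with "image" (384x512x3 uint8, red, green, blue), "depth" (384x512 float32, m along the optical axis (not along the pixel's ray), 0 where there is no reading), "K" (3x3 intrinsics, pixels), "R" (3x3) and "t" (3): a world point X has camera coordinates R X + t. Camera axes: x right, y down, z forward; pixel columns grow to the right and rows downward; lengths in m; the calibration is good to about 2 mm. A picture is of the moment at which its call begins.
- bot.finish_job(): hands the job in; it is judged then, once.
The state is a dict: "time": time; "q": joint angles; "joint_vel": joint speeds; "joint_torque": joint torques, N m; "tool_pos": TCP position; "tcp_rot": TCP orientation; "wrist_force": force on the tool from outside, world axes, zero at the start; "torque": the same for the moment, N m; "width": opening from 0.0 (shut) to 1.0 (fully open); "grip_force": force on a finger pad.
Only numpy, scipy, OpenCV 4.12 (cv2) and the standard library are available. Lean on these libraries where they do the work, as an engineer would, in place of code of your own. Each camera call takes 0.05 s, during which the arm holds its last target. There are 200 camera calls.

## Task

The nickel spare-key box has gone damp and musty. Fold its stiff lid up past upright, lay every cedar block flat in the bottom of the box side by side, put the slotted key tray back over them, handle up, and press it down firmly so that it sits level on its ledges; then fold the lid back down to half open, 45 degrees, and leave it standing so to air. Leave everything else on the shelf where it is.

Things in the scene. Friction and masses are not known exactly. Their poses are not given: they have to be found in the camera images.
- latch_box: Open nickel box fixed to the shelf, outside 165 mm (its x) by 225 mm (its y) by 70 mm high, walls 5 mm. Origin: centre of the underside; z up. The lid is hinged along the far (+x) rim. Along the two short inner walls (at -y and +y) run solid ledges, 8 mm wide, from the floor up to flat tops 44 mm above the origin; they carry the key tray.
- box_well (a point): Centre of the box's inner floor, 6 mm above the box's origin, axes as the box. The well between the ledges is 155 mm (x) by 199 mm (y): room for four blocks in two rows of two with fingers, for instance at x = -36 and +32, y = -43 and +43 mm. With the lid up, close the fingers along y, so that the gripper's broad body clears the lid.
- lid (a joint): Angle of the box's lid, rad: 0 shut on the rim, 1.571 upright, stop at 1.95 (leaning back). Grows as the lid folds up and away from the robot. The panel is 165 mm deep, 225 mm wide, 4 mm thick, 0.32 kg. The hinge is stiff: the lid stays at any angle and takes some 2 to 5 N at the tongue to fold.
- lid_hinge (a point): Middle of the lid's hinge line: at x = +82.5 mm, y = 0, z = 71 mm of the box. Its axes turn with the lid: y along the hinge, -x out along the panel towards the tongue, z is the panel's outer face.
- lid_tongue (a point): Grip point on the lid's flat steel latch tongue, which stands out 46 mm past the middle of the panel's free edge in the panel's plane; tongue 40 mm wide (along the hinge) and 6 mm thick. The point is 30 mm past the edge: 195 mm out from the hinge line and 3 mm along its z; axes as lid_hinge. It can be pinched across its 40 mm width from above at any lid angle and turns between the pads.
- key_tray: Loose flat slotted metal plate, 147 mm (its x) by 207 mm (its y) by 5 mm, about 0.3 kg, with an upright bar pull across its middle: 70 mm long (along x), 12 mm thick (y), its top 37 mm above the plate's underside. Origin: centre of the underside; z up. Seated, it lies on the box's two ledges, x along the box's x (either way round), underside 44 mm above the box's origin, with 4 mm play all round.
- cedar_a: Round cedar block, a plain wooden disc 60 mm across and 24 mm thick, about 70 g. Origin: centre of its underside as it starts, z its axis; either face may lie down. Two to four blocks are present, alike; absent ones read None.
- cedar_b: Round cedar block, a plain wooden disc 60 mm across and 24 mm thick, about 70 g. Origin: centre of its underside as it starts, z its axis; either face may lie down. Two to four blocks are present, alike; absent ones read None.
- cedar_c: Round cedar block, a plain wooden disc 60 mm across and 24 mm thick, about 70 g. Origin: centre of its underside as it starts, z its axis; either face may lie down. Two to four blocks are present, alike; absent ones read None.
- cedar_d: Round cedar block, a plain wooden disc 60 mm across and 24 mm thick, about 70 g. Origin: centre of its underside as it starts, z its axis; either face may lie down. Two to four blocks are present, alike; absent ones read None.
- wax_tin: Bystander: round metal wax tin 70 mm across, 30 mm high; origin at the centre of its underside.
- flask: Bystander: turquoise glass perfume flask 56 mm across, 116 mm high; origin at the centre of its underside.
- visor_clip: Bystander: black plastic sun visor clip, 70 x 32 x 17 mm; origin at the centre of its underside.
- extender_a: Bystander: steel tire valve extender lying flat, 95 mm long (its x), 14 mm thick; origin under its middle.
- extender_b: Bystander: a second steel tire valve extender, the same.
Not all that is in view belongs to the job. What is shaped like the cedar_c but purple or turquoise is not meant.

How it is judged:
On the way, in this order (a step that is already met when the one before it is completed fails the run):
1. the lid is folded up past upright (value of joint lid above 1.57 rad), for 0.2 s.
2. every cedar block lies flat in the bottom of the box (x of cedar_a in the frame of latch_box between -0.078 and 0.078 m and y of cedar_a in the frame of latch_box between -0.1 and 0.1 m and z of each of cedar_a, cedar_b, cedar_c, cedar_d in the frame of latch_box below 0.034 m and angle between the z axis of each of cedar_a, cedar_b, cedar_c, cedar_d and the z axis of latch_box, either way round below 0.15 rad and x of cedar_b in the frame of latch_box between -0.078 and 0.078 m and y of cedar_b in the frame of latch_box between -0.1 and 0.1 m and x of cedar_c in the frame of latch_box between -0.078 and 0.078 m and y of cedar_c in the frame of latch_box between -0.1 and 0.1 m and x of cedar_d in the frame of latch_box between -0.078 and 0.078 m and y of cedar_d in the frame of latch_box between -0.1 and 0.1 m), for 0.2 s.
3. the key tray sits level on its ledges and is pressed down on them (all of step 2 and horizontal distance between key_tray and latch_box below 0.01 m and z of key_tray in the frame of latch_box between 0.04 and 0.0475 m and angle between key_tray's own z axis and vertical below 0.035 rad and contact force between key_tray and latch_box above 6 N), for 0.1 s.
4. the lid is folded down to half open and stays there (value of joint lid between 0.665 and 0.905 rad and velocity of joint lid between -0.03 and 0.03 rad/s), for 0.5 s.
At the end, for the whole second after the job is handed in: The lid stands still at 45 degrees, within 7 degrees; every cedar block lies flat on the bottom of the box; the key tray lies handle up on the two ledges, within 10 mm of the middle, 3.5 mm of seated height and 2 degrees of level (all of step 2 and all of step 4 and horizontal distance between key_tray and latch_box below 0.01 m and z of key_tray in the frame of latch_box between 0.04 and 0.0475 m and angle between key_tray's own z axis and vertical below 0.035 rad and linear speed of key_tray below 0.02 m/s); the robot touches nothing.
It fails at once if the glass flask is knocked over (angle between flask's own z axis and vertical above 0.6 rad).
It fails at once if a thing that is not part of the job is moved more than 70 mm (distance of any of flask, wax_tin, visor_clip, extender_a, extender_b from where it was at the start of the episode above 0.07 m).
Of cedar_a, cedar_b, cedar_c, cedar_d only 2 to 4 are there at a start; the rules pass over those that are not, and their reading is None.
At some moment in a run one of cedar_a, cedar_b, cedar_c, cedar_d may be knocked a few centimetres aside while the robot is not near it.
Once in a run the grip may slacken for a moment while it holds something.
It also fails if it takes over 210 s, if anything falls off the work surface, if the arm or the gripper's body presses on something with over 40 N, if the wrist force passes 120 N, or if a joint passes its speed limit or range.

## Working session

There is one attempt and no reset: what is moved stays moved. The work goes in short steps, Python scripts to look and compute and a tool call to move; the robot and the scene stay as the last step left them, time stands still between calls to the robot, and variables do not carry over. Pictures are saved under pics/ and viewed, at most 14 in all, crops included, and the job is handed in when it is done.

Besides the shell and the picture viewer there is one more tool, called after "Request:" as name(argument=value, ...), one argument or row to a line, values as JSON. play_rows: Moves the arm, as the interface text tells. Its arguments: {"type":"object","properties":{"moves":{"type":"array","items":{"type":"array","items":{"type":"array","items":{"type":"number"}}}},"newtons":{"type":"number"}},"required":["moves"]}

```bash
mkdir -p pics
cat > h.py <<'E'
import numpy as np, cv2
from workcell import bot, vision
from scipy.spatial.transform import Rotation as Ro
def cloud(c):
    d=c['depth'];v,u=np.mgrid[:384,:512]
    p=np.stack([(u-c['K'][0,2])/c['K'][0,0]*d,(v-c['K'][1,2])/c['K'][1,1]*d,d],-1)
    return (p-c['t'])@c['R']
def st():
    s=bot.read_state()
    print('t',round(s['time'],2),'p',np.round(s['tool_pos'],4),'r',np.round(s['tcp_rot'],3),'F',np.round(s['wrist_force'],1),'w',round(s['width']*85.4,1),'g',s['grip_force'],'q',np.round(s['q'],2))
    return s
def shot(n,f):
    c=vision.read_camera(n);np.savez(''+f+'.npz',**c)
    cv2.imwrite(f'pics/{f}.png',c['image'][...,::-1]);return c
E
python3 - <<'E'
from h import *
a=shot('scene','s0');b=shot('top','t0')
for c in(a,b):
    print(c['K'][0],c['R'],c['t'])
cv2.imwrite('pics/both.png',cv2.resize(np.vstack([a['image'],b['image']])[...,::-1],(400,600)))
cv2.imwrite('pics/T.png',cv2.resize(b['image'][...,::-1],(800,600)))
cv2.imwrite('pics/S.png',cv2.resize(a['image'][...,::-1],(800,600)))
s=st();print(Ro.from_rotvec(s['tcp_rot']).as_matrix())
E
```

```text
[414.01077584   0.         257.26832476] [[-0.6408129   0.76756432 -0.01427758]
 [ 0.55793231  0.45286254 -0.695433  ]
 [-0.52732378 -0.45360836 -0.71844909]] [ 0.32555415 -0.2327442   1.64535153]
[371.43995418   0.         255.68403222] [[-0.01073483 -0.9996026  -0.02606533]
 [-0.99777636  0.01242273 -0.06548286]
 [ 0.06578064  0.02530442 -0.9975132 ]] [0.01919628 0.51492964 1.17831022]
t 0.1 p [0.2865 0.6104 0.1912] r [-6.840e-01 -3.066e+00  3.000e-03] F [0.9 0.1 0.1] w 85.2 g 0.0 q [ 1.1   0.26  1.61 -0.    1.27 -0.04]
[[-9.05257109e-01  4.24863204e-01 -9.08079743e-04]
 [ 4.24864170e-01  9.05255342e-01 -1.78967198e-03]
 [ 6.16782668e-05 -2.00592383e-03 -9.99997986e-01]]
```

View pics/T.png

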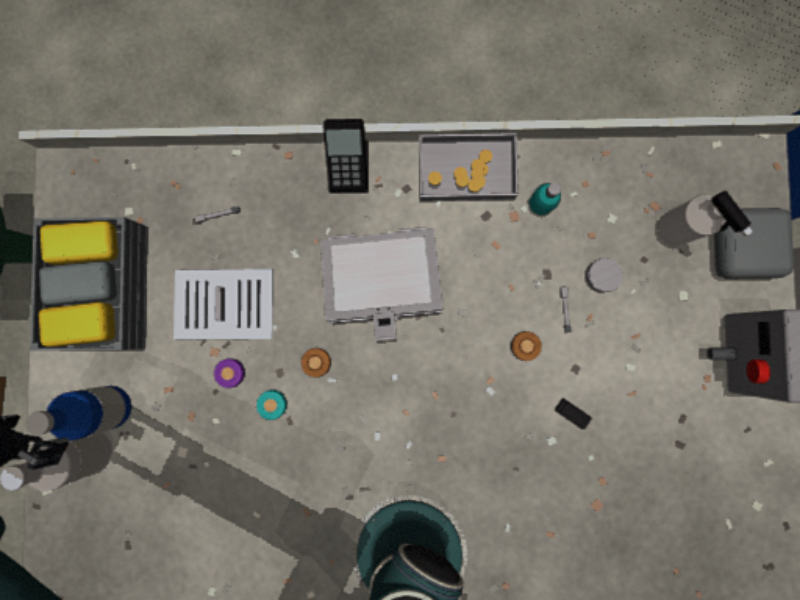

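View pics/S.png

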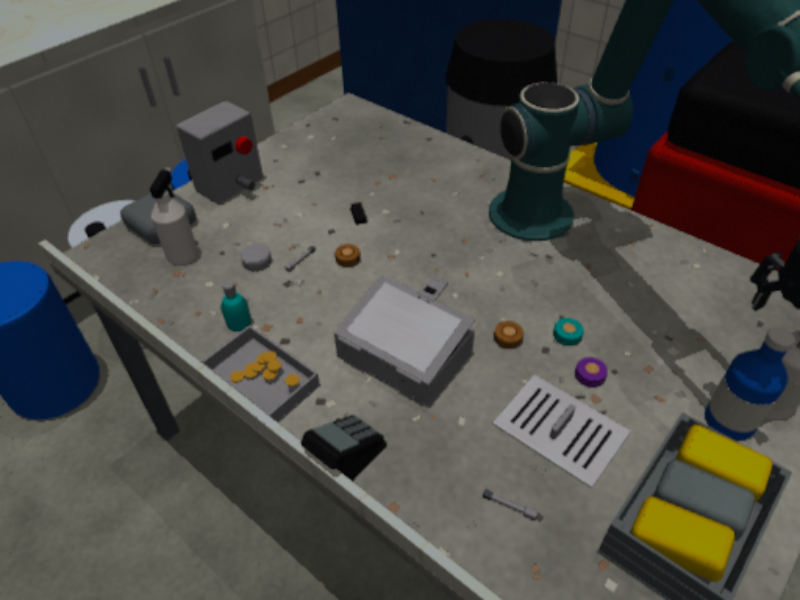

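The top view shows brown candidates at (315,362) and (526,346), a purple disc at (229,373) and a turquoise one at (271,405). The two brown ones fit "cedar"; I'll check them in a crop and measure.

Run:
```python
from h import *
b=dict(np.load('t0.npz'));P=cloud(b);im=b['image'];z=P[...,2]
crop=im[130:290,90:390];cv2.imwrite('pics/crop.png',cv2.resize(crop[...,::-1],(800,427),interpolation=cv2.INTER_CUBIC))
def rect(m,n):
    n_,l,s,c=cv2.connectedComponentsWithStats(m.astype(np.uint8))
    k=1+np.argmax(s[1:,4]);q=P[l==k]
    r=cv2.minAreaRect(q[:,:2].astype(np.float32));print(n,len(q),np.round(r[0],4),np.round(r[1],4),r[2],'z',np.round(np.percentile(q[:,2],[5,50,95]),4));return l==k
v,u=np.mgrid[:384,:512]
reg=lambda x0,x1,y0,y1:(u>x0/1.5625)&(u<x1/1.5625)&(v>y0/1.5625)&(v<y1/1.5625)
rect((z>.06)&(z<.09)&reg(310,450,220,350),'lid+tongue')
rect((z>.06)&(z<.09)&reg(310,450,220,312),'lid upper')
g=im.astype(int).sum(2)
rect((g>390)&reg(165,285,260,350),'tray')
rect((z>.022)&reg(210,229,280,330),'pull')
for n,a in dict(ced1=(295,340,340,385),ced2=(505,548,325,370),pur=(210,250,355,395),tur=(250,290,385,425),tin=(580,630,250,300),flask=(525,570,175,220),clip=(550,600,395,435)).items():
    m=(z>.012)&reg(*a); q=P[m]; c,r=cv2.minEnclosingCircle(q[:,:2].astype(np.float32)); print(n,np.round(c,4),round(r,4),np.round(np.percentile(q[:,2],[50,95]),4))
for x,y in [(375,312),(393,312),(376,340),(394,340),(385,338),(323,235),(325,315),(435,230),(440,310)]:print((x,y),np.round(P[int(y/1.5625),int(x/1.5625)],4))
```

```text
lid+tongue 1613 [0.6029 0.0535] [0.0897 0.2256] 4.489362716674805 z [0.0741 0.0828 0.0892]
lid upper 1613 [0.6029 0.0535] [0.0897 0.2256] 4.489362716674805 z [0.0741 0.0828 0.0892]
tray 3375 [0.5083 0.2468] [0.5291 0.1852] 89.39852142333984 z [-0.0027  0.0035  0.0087]
pull 97 [0.5122 0.3841] [0.0678 0.0113] 1.1285277605056763 z [0.0239 0.0351 0.0404]
ced1 [0.4125 0.1004] 0.1199 [0.0233 0.0284]
ced2 [ 0.4285 -0.1452] 0.1285 [0.0236 0.0272]
pur [0.3984 0.1893] 0.21 [0.0234 0.0272]
tur [0.3614 0.1441] 0.1779 [0.0238 0.0276]
tin [ 0.4988 -0.2279] 0.22 [0.0292 0.0338]
flask [ 0.5823 -0.1602] 0.2044 [0.0711 0.116 ]
clip [ 0.3526 -0.1932] 0.1953 [0.0169 0.0204]
(375, 312) [0.4871 0.0578 0.1082]
(393, 312) [0.4868 0.0251 0.1064]
(376, 340) [0.4338 0.0576 0.1165]
(394, 340) [4.331e-01 2.650e-02 2.000e-04]
(385, 338) [0.4365 0.0399 0.1176]
(323, 235) [ 0.6555  0.1764 -0.0012]
(325, 315) [0.4824 0.1535 0.1063]
(435, 230) [ 0.6628 -0.0615 -0.0067]
(440, 310) [ 0.4905 -0.0656  0.0698]
```

View pics/crop.png

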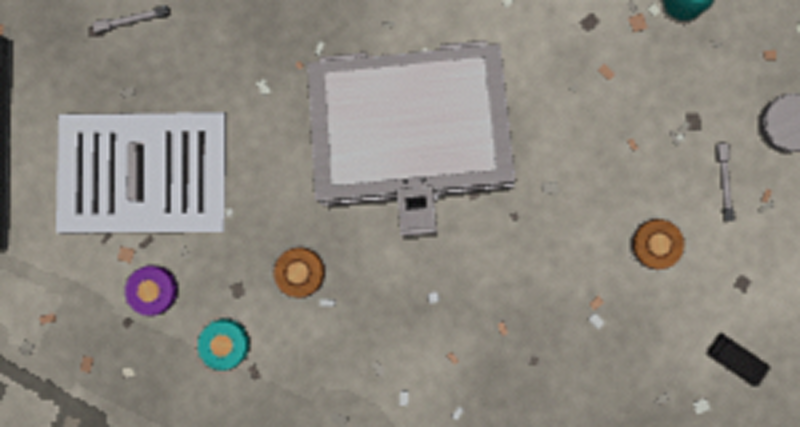

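The crop confirms it: brown wood discs at (298,272) and (658,244) are cedar blocks; the purple and turquoise discs are decoys. The lid seems slightly raised, so I'll fit it more precisely.

```bash
cat >> h.py <<'E'
def plane(q):
    for _ in range(4):
        c=q.mean(0);n=np.linalg.svd(q-c,full_matrices=False)[2][2];n*=np.sign(n[2]) or 1
        d=abs((q-c)@n);q=q[d<max(2.5*np.median(d),.003)]
    return c,n,q
def comp(m):
    n,l,s,c=cv2.connectedComponentsWithStats(m.astype(np.uint8));return l==1+np.argmax(s[1:,4])
E
python3 - <<'E'
from h import *
b=dict(np.load('t0.npz'));P=cloud(b);im=b['image'];z=P[...,2];x=P[...,0];y=P[...,1]
m=comp((z>.06)&(z<.14)&(x>.4)&(x<.75)&(y<.2)&(y>-.12))
c,n,q=plane(P[m]);print('lid n',n,'tilt',np.arccos(n[2]),'c',c)
r=cv2.minAreaRect(P[m][P[m][:,0]>.50][:,:2].astype(np.float32));print(r,cv2.boxPoints(r))
# tongue part
t=P[m&(x<.475)];print('tongue',np.round(np.percentile(t,[2,50,98],0),4))
# tray
g=im.astype(int).sum(2)
mt=comp((g>390)&(abs(z)<.02)&(x>.38)&(x<.65)&(y>.22)&(y<.52));t=P[mt];r=cv2.minAreaRect(t[:,:2].astype(np.float32));print('tray',r,np.percentile(t[:,2],50))
mp=comp((z>.024)&(z<.05)&(x>.4)&(x<.6)&(y>.35)&(y<.42));print('pull',cv2.minAreaRect(P[mp][:,:2].astype(np.float32)),P[mp].mean(0))
for nm,(X,Y) in dict(c1=(.41,.135),c2=(.43,-.2),pur=(.39,.27),tur=(.35,.21),tin=(.53,-.32),fl=(.63,-.225),clip=(.34,-.27)).items():
    mm=comp((z>.013)&(abs(x-X)<.05)&(abs(y-Y)<.05));q=P[mm];rr,s,_=cv2.minAreaRect(q[:,:2].astype(np.float32));print(nm,np.round(rr,4),np.round(s,3),np.round(np.median(q,0),4))
E
```

```text
lid n [0.19203326 0.01526754 0.98126965] tilt 0.19385104392588892 c [0.55625437 0.04907618 0.09304898]
((0.5695381760597229, 0.05062953382730484), (0.15648938715457916, 0.22599856555461884), 4.590428829193115) [[ 0.48250085  0.15700424]
 [ 0.5005881  -0.06826939]
 [ 0.6565755  -0.05574517]
 [ 0.63848823  0.16952845]]
tongue [[0.4336 0.0222 0.0671]
 [0.46   0.0458 0.1128]
 [0.4748 0.1499 0.1193]]
tray ((0.5151220560073853, 0.37006494402885437), (0.26894065737724304, 0.2999361753463745), 0.08329081535339355) 0.0019656058866579793
pull ((0.512164831161499, 0.38414403796195984), (0.06783876568078995, 0.011305639520287514), 1.1285277605056763) [0.51163613 0.38379485 0.03516775]
c1 [0.3886 0.1725] [0.055 0.025] [0.3869 0.1731 0.023 ]
c2 [ 0.4178 -0.2313] [0.037 0.057] [ 0.4177 -0.234   0.0236]Traceback (most recent call last):
  File "<stdin>", line 13, in <module>
  File "h.py", line 21, in comp
    n,l,s,c=cv2.connectedComponentsWithStats(m.astype(np.uint8));return l==1+np.argmax(s[1:,4])
                                                                             ~~~~~~~~~^^^^^^^^^
    return _wrapfunc(a, 'argmax', axis=axis, out=out, **kwds)
    return bound(*args, **kwds)
ValueError: attempt to get argmax of an empty sequence
```

Request:
play_rows(
  moves=[
    [[0,0,-0.25,0,0,0,85],[0,0,-0.25,0,0,0,85],[0,0,-0.25,0,0,0,85],[0,0,-0.25,0,0,0,85],[0,0,-0.036,0,0,0,85]],
  ],
)

```text
time: 0.52
tool_pos: [0.2866, 0.6106, 0.1916]
tcp_rot: [0.13, -3.138, 0.002]
wrist_force: [0.2, -0.3, 0.8]
width: 0.995
grip_force: 0.0
```

Request:
play_rows(
  moves=[
    [[0,0,0,-0.08,-0.385,0,85],[0,0,0,-0.08,-0.385,0,85],[0,0,0,-0.08,-0.385,0,85],[0,0,0,-0.08,-0.385,0,85],[0,0,0,-0.08,-0.385,0,85]],
  ],
)

```text
time: 0.93
tool_pos: [0.3418, 0.4205, 0.1919]
tcp_rot: [0.121, -3.139, 0.001]
wrist_force: [1.2, 0.3, 0.9]
width: 0.991
grip_force: 0.0
```

Request:
play_rows(
  moves=[
    [[0,0,0,-0.08,-0.385,0,85],[0,0,0,-0.08,-0.385,0,85],[0,0,0,-0.08,-0.385,0,85],[0,0,0,-0.08,-0.385,0,85],[0,0,0,-0.08,-0.385,0,85]],
  ],
)

```text
time: 1.35
tool_pos: [0.3969, 0.2317, 0.1923]
tcp_rot: [-0.12, 3.139, -0.0]
wrist_force: [0.8, -0.0, 0.3]
width: 0.996
grip_force: 0.0
```

Request:
play_rows(
  moves=[
    [[0,0,0,-0.08,-0.385,0,85],[0,0,0,-0.08,-0.385,0,85],[0,0,0,-0.08,-0.385,0,85],[0,0,0,-0.08,-0.385,0,85],[0,0,0,0,0,0,85]],
  ],
)

```text
time: 1.77
tool_pos: [0.4424, 0.0764, 0.1924]
tcp_rot: [-0.109, 3.139, -0.005]
wrist_force: [0.5, 1.0, 0.9]
width: 0.993
grip_force: 0.0
```

```bash
cat >> h.py <<'E'
def go(X,yaw=None):
    "remaining move in tool axes, units of full scale"
    s=st();R=Ro.from_rotvec(s['tcp_rot']);d=R.inv().apply(np.array(X)-s['tool_pos'])
    ya=np.degrees(np.arctan2(*R.as_matrix()[[1,0],1]));print('to',np.round(X,4),'tool shift',np.round(d*10,3),'yaw_y',round(ya,2), 'tiltz',np.round(R.as_matrix()[:,2],3))
E
python3 - <<'E'
from h import *
b=dict(np.load('t0.npz'));P=cloud(b)
m=(P[...,2]>.1)&(P[...,2]<.13)&(P[...,0]<.468)&(P[...,0]>.42)&(P[...,1]<.1)&(P[...,1]>0)
q=P[m];print(len(q),np.round(np.percentile(q,[0,3,50,97,100],0),4)); print(cv2.minAreaRect(q[:,:2].astype(np.float32)))
go([.451,.042,.112-.019])
E
```

```text
162 [[0.4309 0.0193 0.1089]
 [0.4336 0.0222 0.11  ]
 [0.4511 0.04   0.1142]
 [0.4661 0.0577 0.1193]
 [0.4663 0.0608 0.1213]]
((0.450120747089386, 0.04002790525555611), (0.035593219101428986, 0.03963002562522888), 4.567813396453857)
t 1.77 p [0.4424 0.0764 0.1924] r [-0.109  3.139 -0.005] F [0.5 1.  0.9] w 84.8 g 0.0 q [ 0.12 -0.18  2.06 -0.    1.25 -1.52]
to [0.451 0.042 0.093] tool shift [-0.061 -0.346  0.995] yaw_y 94.0 tiltz [ 0.001 -0.003 -1.   ]
```

Request:
play_rows(
  moves=[
    [[0,0,-0.02,-0.04,-0.365,0,85],[0,0,0,0,0,0.33,85],[0,0,0,0,0,0.33,85],[0,0,0,0,0,0.32,85],[0,0,0,0,0,0,85]],
  ],
)

```text
time: 2.18
tool_pos: [0.4417, 0.0462, 0.0879]
tcp_rot: [0.135, -3.126, -0.0]
wrist_force: [-1.2, 0.1, -0.8]
width: 0.997
grip_force: 0.0
```

Request:
play_rows(
  newtons=50,
  moves=[
    [[0,0,0,0,0,0,30],[0,0,0,0,0,0,30],[0,0,0,0,0,0,30],[0,0,0,0,0,0,30],[0,0,0,0,0,0,30]],
  ],
)

```text
time: 2.6
tool_pos: [0.4495, 0.0468, 0.0963]
tcp_rot: [-0.14, 3.135, 0.0]
wrist_force: [-0.4, -0.2, 0.7]
width: 0.351
grip_force: 0.0
```

Run:
```python
from h import *
s=st()
# arc from lid angle a0 about hinge, relative steps (tool x = -box x, tool z = down)
a0=.194;r=.195
A=np.linspace(a0,1.85,26)
f=lambda a:np.array([r*np.cos(a)+.003*np.sin(a), -(r*np.sin(a)+.003*np.cos(a))])
D=np.diff(np.array([f(a) for a in A]),axis=0)
print(np.round(D*10,3).tolist())
```

```text
t 2.6 p [0.4495 0.0468 0.0963] r [-0.14   3.135  0.   ] F [-0.4 -0.2  0.7] w 30.0 g 0.0 q [ 0.05 -0.08  2.17 -0.    1.05 -1.61]
[[-0.027, -0.125], [-0.035, -0.123], [-0.044, -0.12], [-0.052, -0.117], [-0.059, -0.113], [-0.067, -0.108], [-0.074, -0.104], [-0.081, -0.098], [-0.087, -0.093], [-0.093, -0.086], [-0.099, -0.08], [-0.104, -0.073], [-0.109, -0.066], [-0.113, -0.058], [-0.117, -0.05], [-0.121, -0.042], [-0.123, -0.034], [-0.126, -0.026], [-0.127, -0.018], [-0.129, -0.009], [-0.129, -0.0], [-0.129, 0.008], [-0.129, 0.017], [-0.127, 0.025], [-0.126, 0.033]]
```

Run:
```python
from h import *
a=shot('scene','s1');st()
cv2.imwrite('pics/S1.png',cv2.resize(a['image'][150:280,200:330][...,::-1],(600,600),interpolation=cv2.INTER_CUBIC))
```

```text
t 2.65 p [0.4492 0.0468 0.096 ] r [-0.14   3.136  0.   ] F [ 0.2  0.5 -0.7] w 30.3 g 0.0 q [ 0.05 -0.08  2.17 -0.    1.05 -1.61]
```

View pics/S1.png

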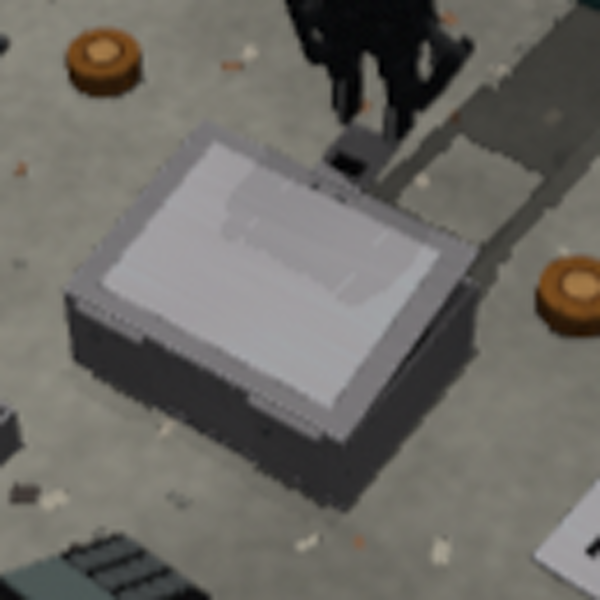

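Run:
```python
from h import *
a=dict(np.load('s1.npz'));s=st()
pr=lambda X:(lambda c:np.round(((c[:2]/c[2]*a['K'][0,0]+a['K'][:2,2])-[200,150])*600/130))(a['R']@np.array(X)+a['t'])
print('tcp',pr(s['tool_pos']),'tongue?',pr([.449,.0402,.113]),pr([.432,.04,.118]))
P=cloud(a)
for u,v in [(345,112),(402,130),(365,140),(348,162),(385,150),(330,170),(340,135)]:
    print((u,v),np.round(P[150+int(v*130/600),200+int(u*130/600)],4))
b=shot('top','t1');P=cloud(b)
m=(P[...,2]>.08)&(P[...,0]>.42)&(P[...,0]<.52)&(abs(P[...,1]-.045)<.07)&(P[...,2]<.13)
print(plane(P[m])[:2],m.sum())
cv2.imwrite('pics/T1.png',cv2.resize(b['image'][140:240,195:295][...,::-1],(600,600),interpolation=cv2.INTER_CUBIC))
```

```text
t 2.65 p [0.4492 0.0468 0.096 ] r [-0.14   3.136  0.   ] F [ 0.2  0.5 -0.7] w 30.3 g 0.0 q [ 0.05 -0.08  2.17 -0.    1.05 -1.61]
tcp [369. 167.] tongue? [362. 145.] [377. 126.]
(345, 112) [0.4599 0.0301 0.147 ]
(402, 130) [0.4538 0.0756 0.1526]
(365, 140) [0.4441 0.0385 0.1145]
(348, 162) [0.4672 0.0405 0.1111]
(385, 150) [0.4437 0.0541 0.1148]
(330, 170) [0.4786 0.0336 0.1112]
(340, 135) [0.4529 0.0212 0.1149]
(array([0.51137043, 0.02530701, 0.10264218]), array([0.16116625, 0.01124433, 0.98686321])) 94
```

Run:
```python
from h import *
a=dict(np.load('s1.npz'))
pr=lambda X:(lambda c:np.round(((c[:2]/c[2]*a['K'][0,0]+a['K'][:2,2])-[200,150])*600/130))(a['R']@np.array(X)+a['t'])
for y in(.025,.032,.062,.069):
  for z in(.096,.115,.15):print(y,z,pr([.449,y,z]))
a2=vision.read_camera('scene');d=a2['image'].astype(int)-a['image'].astype(int);print(abs(d).mean())
```

```text
0.025 0.096 [344. 153.]
0.025 0.115 [345. 133.]
0.025 0.15 [346.  96.]
0.032 0.096 [352. 157.]
0.032 0.115 [353. 138.]
0.032 0.15 [354. 100.]
0.062 0.096 [387. 177.]
0.062 0.115 [388. 157.]
0.062 0.15 [389. 119.]
0.069 0.096 [395. 181.]
0.069 0.115 [396. 161.]
0.069 0.15 [398. 124.]
0.4952138264973958
```

View pics/T1.png

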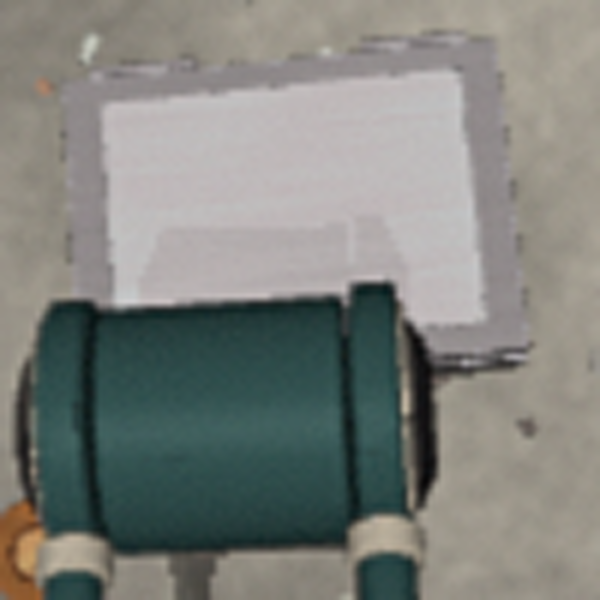

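Run:
```python
from h import *
a=dict(np.load('s0.npz'))
c=a['R']@np.array([.2865,.6104,.1912])+a['t'];print(c[:2]/c[2]*a['K'][0,0]+a['K'][:2,2], c)
A=cv2.resize(a['image'][150:230,450:512][...,::-1],(465,600),interpolation=cv2.INTER_CUBIC)
b=dict(np.load('s1.npz'));B=cv2.resize(b['image'][130:200,240:300][...,::-1],(300,350),interpolation=cv2.INTER_CUBIC)
o=np.zeros((600,770,3),np.uint8);o[:,:465]=A;o[:350,470:]=B;cv2.imwrite('pics/cmp.png',o)
P=cloud(b);d=b['image'].astype(int).sum(2)<110
sel=d&(P[...,0]>.40)&(P[...,0]<.5)&(P[...,1]>-.02)&(P[...,1]<.11)&(P[...,2]>.08)
q=P[sel];print(len(q));
for lo in np.arange(.1,.24,.01):
    k=q[(q[:,2]>=lo)&(q[:,2]<lo+.01)]
    if len(k):print(round(lo,3),len(k),np.round(k.min(0),3),np.round(k.max(0),3))
```

```text
[490.24121741 221.92316645] [0.60775264 0.07056391 1.08002326]
2628
0.1 4 [0.464 0.043 0.106] [0.472 0.048 0.11 ]
0.11 19 [0.464 0.03  0.111] [0.473 0.053 0.116]
0.13 1 [0.457 0.032 0.137] [0.457 0.032 0.137]
0.14 13 [0.447 0.019 0.14 ] [0.461 0.071 0.149]
0.15 20 [0.447 0.02  0.15 ] [0.463 0.076 0.159]
0.16 22 [0.443 0.019 0.161] [0.459 0.076 0.169]
0.17 23 [0.446 0.009 0.17 ] [0.463 0.077 0.18 ]
0.18 55 [0.437 0.001 0.181] [0.465 0.091 0.19 ]
0.19 58 [ 0.439 -0.004  0.19 ] [0.467 0.096 0.2  ]
0.2 74 [ 0.432 -0.006  0.2  ] [0.468 0.102 0.21 ]
0.21 58 [ 0.447 -0.01   0.21 ] [0.468 0.108 0.22 ]
0.22 78 [ 0.445 -0.013  0.22 ] [0.469 0.109 0.23 ]
0.23 103 [ 0.432 -0.012  0.23 ] [0.47 0.11 0.24]
```

View pics/cmp.png

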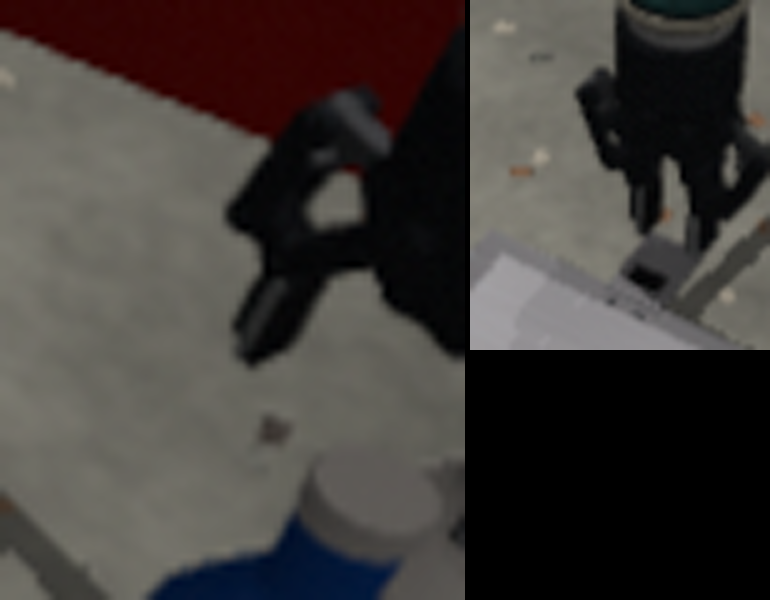

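The image shows the finger ends at about z = 0.14 (crop pixels (640,225) and (705,245)), some 43 mm above the reported TCP. The fingers closed above the tongue. I'll test this by opening, lowering and pinching.

Request:
play_rows(
  moves=[
    [[0,0,0,0,-0.03,-0.05,85],[0,0,0,0,-0.03,0,85],[0,0,0,0,0,0,85],[0,0,0,0,0,0,85],[0,0,0,0,0,0,85]],
  ],
)

```text
time: 3.17
tool_pos: [0.4484, 0.0404, 0.0993]
tcp_rot: [0.139, -3.138, -0.0]
wrist_force: [-0.8, 0.6, -0.0]
width: 0.991
grip_force: 0.0
```

Request:
play_rows(
  moves=[
    [[0,0,0,0,0,0.1,85],[0,0,0,0,0,0.1,85],[0,0,0,0,0,0.1,85],[0,0,0,0,0,0.1,85],[0,0,0,0,0,0,85]],
  ],
)

```text
time: 3.58
tool_pos: [0.4456, 0.0405, 0.0561]
tcp_rot: [0.14, -3.133, -0.0]
wrist_force: [-1.3, 0.4, -1.3]
width: 0.996
grip_force: 0.0
```

Request:
play_rows(
  newtons=40,
  moves=[
    [[0,0,0,0,0,0,30],[0,0,0,0,0,0,30],[0,0,0,0,0,0,30],[0,0,0,0,0,0,30],[0,0,0,0,0,0,30]],
  ],
)

```text
time: 4.0
tool_pos: [0.4491, 0.0396, 0.06]
tcp_rot: [-0.141, 3.137, -0.003]
wrist_force: [-0.4, -5.1, 0.3]
width: 0.456
grip_force: 42.5
```

Run:
```python
from h import *
b=shot('scene','s2');st();P=cloud(b);d=b['image'].astype(int).sum(2)<110
sel=d&(P[...,0]>.40)&(P[...,0]<.5)&(P[...,1]>-.02)&(P[...,1]<.11)&(P[...,2]>.06)
q=P[sel]
for lo in np.arange(.06,.16,.01):
    k=q[(q[:,2]>=lo)&(q[:,2]<lo+.01)]
    if len(k):print(round(lo,3),len(k),np.round(k.min(0),3),np.round(k.max(0),3))
```

```text
t 4.05 p [0.4491 0.0396 0.06  ] r [-1.410e-01  3.137e+00 -3.000e-03] F [-0.3 -5.8  0.3] w 38.9 g 42.47031211853027 q [ 0.03 -0.04  2.2  -0.    0.98 -1.63]
0.1 10 [0.451 0.028 0.107] [0.474 0.072 0.11 ]
0.11 36 [0.443 0.017 0.11 ] [0.476 0.075 0.119]
0.12 20 [0.443 0.008 0.12 ] [0.462 0.074 0.13 ]
0.13 21 [0.444 0.01  0.131] [0.463 0.073 0.14 ]
0.14 32 [ 0.436 -0.005  0.14 ] [0.464 0.088 0.15 ]
0.15 73 [ 0.436 -0.011  0.15 ] [0.467 0.094 0.16 ]
```

Request:
play_rows(
  moves=[
    [[0,0,0,0,-0.01,0,60],[0,0,0,0,0,0,60],[0,0,0,0,0,0,60],[0,0,0,0,0,0.09,60],[0,0,0,0,0,0,60]],
  ],
)

```text
time: 4.47
tool_pos: [0.4475, 0.0397, 0.049]
tcp_rot: [0.14, -3.137, -0.0]
wrist_force: [-0.5, -0.5, 0.2]
width: 0.7
grip_force: 0.0
```

Request:
play_rows(
  newtons=40,
  moves=[
    [[0,0,0,0,0,0,30],[0,0,0,0,0,0,30],[0,0,0,0,0,0,30],[0,0,0,0,0,0,30],[0,0,0,0,0,0,30]],
  ],
)

```text
time: 4.88
tool_pos: [0.448, 0.0395, 0.0499]
tcp_rot: [0.14, -3.137, 0.0]
wrist_force: [-0.6, -1.7, -3.9]
width: 0.461
grip_force: 40.6
```

Request:
play_rows(
  moves=[
    [[0,0,0,-0.027,0,-0.125,30],[0,0,0,-0.035,0,-0.123,30],[0,0,0,-0.044,0,-0.12,30],[0,0,0,-0.052,0,-0.117,30],[0,0,0,-0.059,0,-0.113,30]],
  ],
)

```text
time: 5.3
tool_pos: [0.4697, 0.0413, 0.1099]
tcp_rot: [0.14, -3.137, 0.0]
wrist_force: [3.4, -1.0, -9.2]
width: 0.456
grip_force: 41.8
```

Run:
```python
from h import *
b=shot('scene','s3');st();P=cloud(b)
m=comp((P[...,2]>.078)&(P[...,0]>.46)&(P[...,0]<.72)&(abs(P[...,1]-.05)<.115)&(b['image'].astype(int).sum(2)>200))
c,n,q=plane(P[m]);print(len(q),c,n,np.arctan2(n[0],n[2]))
```

```text
t 5.35 p [0.4716 0.0415 0.1127] r [-0.14   3.138 -0.   ] F [-1.5 -1.4 -2.3] w 39.1 g 42.54344880580902 q [ 0.04 -0.06  2.11 -0.    1.09 -1.62]
3029 [0.56996999 0.0553063  0.11730372] [0.48185754 0.04115265 0.87528268] 0.5032396521450367
```

Request:
play_rows(
  moves=[
    [[0,0,0,-0.067,0,-0.108,30],[0,0,0,-0.074,0,-0.104,30],[0,0,0,-0.081,0,-0.098,30],[0,0,0,-0.087,0,-0.093,30],[0,0,0,-0.093,0,-0.086,30]],
  ],
)

```text
time: 5.77
tool_pos: [0.509, 0.0447, 0.1591]
tcp_rot: [0.14, -3.134, 0.001]
wrist_force: [-1.6, -3.5, -6.8]
width: 0.459
grip_force: 43.8
```

Request:
play_rows(
  moves=[
    [[0,0,0,-0.099,0,-0.08,30],[0,0,0,-0.104,0,-0.073,30],[0,0,0,-0.109,0,-0.066,30],[0,0,0,-0.113,0,-0.058,30],[0,0,0,-0.117,0,-0.05,30]],
  ],
)

```text
time: 6.18
tool_pos: [0.5623, 0.0492, 0.1926]
tcp_rot: [0.14, -3.132, 0.002]
wrist_force: [-5.8, -3.8, -0.2]
width: 0.455
grip_force: 45.3
```

Run:
```python
from h import *
b=shot('scene','s4');st();P=cloud(b)
m=comp((P[...,2]>.078)&(P[...,2]<.24)&(P[...,0]>.5)&(P[...,0]<.72)&(abs(P[...,1]-.05)<.115)&(b['image'].astype(int).sum(2)>150))
c,n,q=plane(P[m]);print(len(q),c,n,np.arctan2(n[0],n[2]))
```

```text
t 6.23 p [0.5656 0.0495 0.1937] r [ 1.400e-01 -3.137e+00  1.000e-03] F [-4.9 -3.2  1.1] w 39.0 g 45.663299560546875 q [ 0.04  0.06  1.83 -0.    1.25 -1.62]
3080 [0.60788688 0.05834485 0.15364581] [0.89861888 0.0750564  0.43226225] 1.1224399154829698
```

Request:
play_rows(
  moves=[
    [[0,0,0,-0.121,0,-0.042,30],[0,0,0,-0.123,0,-0.034,30],[0,0,0,-0.126,0,-0.026,30],[0,0,0,-0.127,0,-0.018,30],[0,0,0,-0.129,0,-0.009,30]],
  ],
)

```text
time: 6.65
tool_pos: [0.6261, 0.0546, 0.2073]
tcp_rot: [0.14, -3.137, 0.002]
wrist_force: [-6.9, -4.3, 8.6]
width: 0.456
grip_force: 48.4
```

Request:
play_rows(
  moves=[
    [[0,0,0,-0.129,0,0,30],[0,0,0,-0.129,0,0.008,30],[0,0,0,-0.129,0,0.017,30],[0,0,0,-0.127,0,0.025,30],[0,0,0,-0.08,0,0.02,30]],
  ],
)

```text
time: 7.07
tool_pos: [0.6878, 0.0599, 0.2018]
tcp_rot: [-0.14, 3.135, -0.002]
wrist_force: [-3.4, -2.5, 6.2]
width: 0.452
grip_force: 50.6
```

Request:
play_rows(
  moves=[
    [[0,0,0,0,0,0,30],[0,0,0,0,0,0,30],[0,0,0,0,0,0,30]],
  ],
)

```text
time: 7.32
tool_pos: [0.6889, 0.0599, 0.2016]
tcp_rot: [-0.139, 3.131, -0.002]
wrist_force: [2.6, -3.5, 4.7]
width: 0.46
grip_force: 50.5
```

Run:
```python
from h import *
b=shot('scene','s5');st();P=cloud(b)
m=comp((P[...,2]>.08)&(P[...,2]<.23)&(P[...,0]>.5)&(P[...,0]<.76)&(abs(P[...,1]-.05)<.115)&(b['image'].astype(int).sum(2)>100))
c,n,q=plane(P[m]);print(len(q),c,n,np.arctan2(n[0],n[2]))
cv2.imwrite('pics/S5.png',cv2.resize(b['image'][...,::-1],(800,600)))
```

```text
t 7.37 p [0.6888 0.0599 0.2016] r [-1.390e-01  3.131e+00 -2.000e-03] F [ 2.4 -3.4  4.9] w 39.1 g 50.56643307209015 q [ 0.05  0.28  1.56 -0.    1.29 -1.61]
1511 [0.6627842 0.0612394 0.1589162] [-0.9801719  -0.08249432  0.18016028] -1.3890204782237245
```

View pics/S5.png

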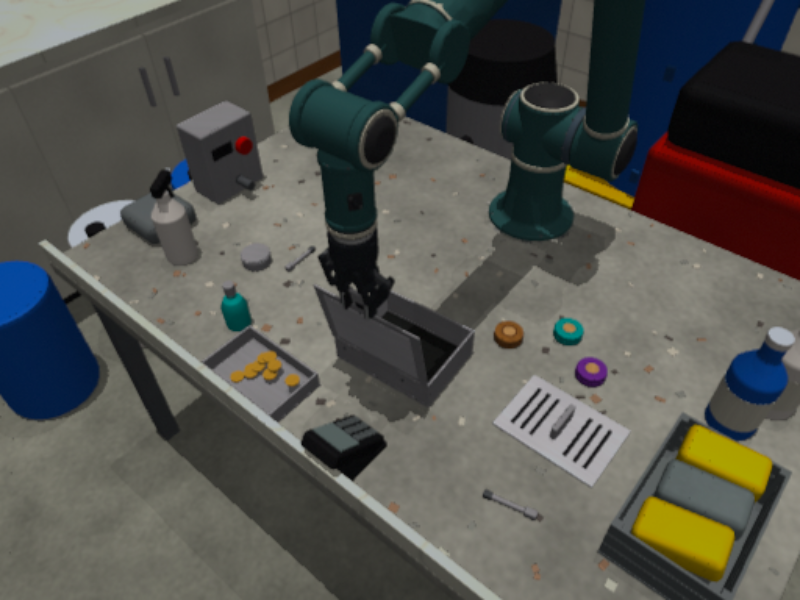

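The lid stands at about 1.75 rad. I'll release it, lift clear and measure the rim and the blocks.

Request:
play_rows(
  moves=[
    [[0,0,0,0,0,0,85],[0,0,0,0,0,0,85],[0,0,0,0,0,0,85],[0,0,0,0,0,0,85],[0,0,0,0,0,-0.2,85]],
  ],
)

```text
time: 7.78
tool_pos: [0.6824, 0.061, 0.2123]
tcp_rot: [0.14, -3.129, -0.001]
wrist_force: [-0.3, 0.6, -1.1]
width: 0.995
grip_force: 0.0
```

Request:
play_rows(
  moves=[
    [[0,0,0,0,0,-0.3,85],[0,0,0,0,0,-0.3,85],[0,0,0,0.4,0,0,85],[0,0,0,0.4,0,0,85],[0,0,0,0.4,0,0,85]],
  ],
)

```text
time: 8.2
tool_pos: [0.5654, 0.0504, 0.2778]
tcp_rot: [-0.141, 3.138, 0.001]
wrist_force: [-1.0, -0.3, -0.3]
width: 0.997
grip_force: 0.0
```

Request:
play_rows(
  moves=[
    [[0,0,0,0.4,0,0,85],[0,0,0,0.4,0,0,85],[0,0,0,0.4,0,0,85],[0,0,0,0.2,0.25,0,85],[0,0,0,0,0.2,0,85]],
  ],
)

```text
time: 8.62
tool_pos: [0.4187, 0.0824, 0.2778]
tcp_rot: [0.137, -3.138, -0.001]
wrist_force: [-0.1, -0.1, 0.3]
width: 0.996
grip_force: 0.0
```

```bash
cat >> h.py <<'E'
def discs(f):
    "brown disc centres from a top image: colour + height gate, then circle fit on the top face"
    b=dict(np.load(f+'.npz'));P=cloud(b);hsv=cv2.cvtColor(b['image'],cv2.COLOR_RGB2HSV)
    m=((hsv[...,0]<20)&(hsv[...,1]>90)&(P[...,0]>.25)&(P[...,0]<.62)).astype(np.uint8)
    n,l,s,c=cv2.connectedComponentsWithStats(m)
    for k in range(1,n):
        if s[k,4]>60:
            q=P[l==k];t=q[q[:,2]>np.percentile(q[:,2],40)-.004]
            cc,r=cv2.minEnclosingCircle(t[:,:2].astype(np.float32));print('disc px',np.round(c[k]),s[k,4],'c',np.round(cc,4),'r',round(r,4),'mean',np.round(t.mean(0),4))
E
python3 - <<'E'
from h import *
b=shot('top','t2');st();discs('t2');P=cloud(b)
z=P[...,2]
m=comp((z>.062)&(z<.08)&(P[...,0]>.44)&(P[...,0]<.68)&(abs(P[...,1]-.05)<.16))
r=cv2.minAreaRect(P[m][:,:2].astype(np.float32));print('rim',r);print(cv2.boxPoints(r))
cv2.imwrite('pics/T2.png',cv2.resize(b['image'][100:292,100:356][...,::-1],(800,600)))
E
```

```text
t 8.67 p [0.4203 0.0858 0.278 ] r [-0.14   3.137  0.006] F [1.3 1.9 0.5] w 84.9 g 0.0 q [ 0.14 -0.26  1.98  0.    1.43 -1.52]
disc px [336. 221.] 278 c [ 0.4285 -0.1444] r 0.1278 mean [ 0.4175 -0.2405  0.0328]
disc px [485. 237.] 199 c [ 0.3979 -0.3335] r 0.3189 mean [ 0.3699 -0.6321  0.1541]
rim ((0.5607470273971558, 0.04992254823446274), (0.1695186197757721, 0.22550220787525177), 5.015993595123291)
[[ 0.46645406  0.15483102]
 [ 0.48617056 -0.06980759]
 [ 0.65504    -0.05498593]
 [ 0.6353235   0.16965269]]
```

View pics/T2.png

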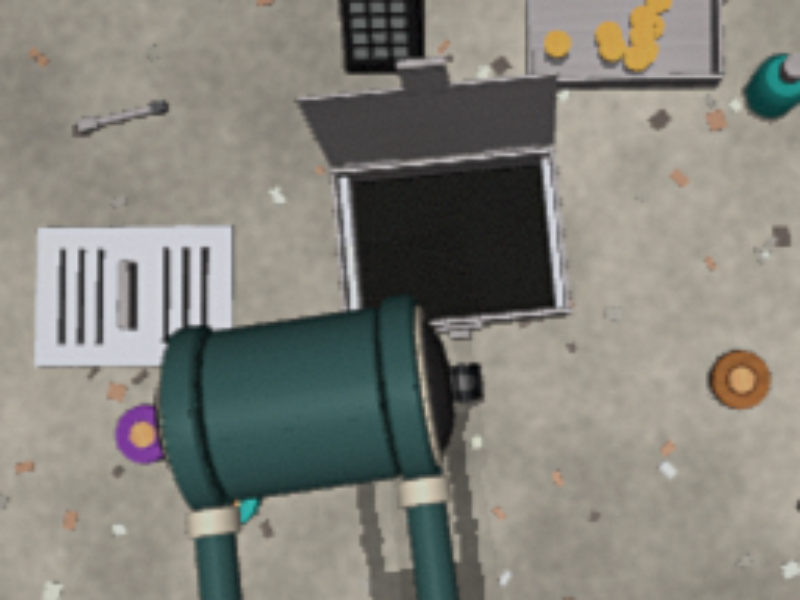

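```bash
sed -i "s/q=P\[l==k\];t=.*/q=P[l==k];t=q[(abs(q[:,2]-.024)<.006)\&(abs(q[:,0]-np.median(q[:,0]))<.033)\&(abs(q[:,1]-np.median(q[:,1]))<.033)]\n            if len(t)<20: continue/" h.py
python3 - <<'E'
from h import *
discs('t0');discs('t2')
go([.563,.05,.2])
E
```

```text
disc px [336. 221.] 278 c [ 0.4181 -0.2423] r 0.0299 mean [ 0.4175 -0.2421  0.0236]
disc px [202. 232.] 280 c [0.3878 0.1882] r 0.0295 mean [0.3879 0.1875 0.0237]
disc px [336. 221.] 278 c [ 0.417  -0.2424] r 0.0297 mean [ 0.4174 -0.2422  0.0239]
t 8.67 p [0.4203 0.0858 0.278 ] r [-0.14   3.137  0.006] F [1.3 1.9 0.5] w 84.9 g 0.0 q [ 0.14 -0.26  1.98  0.    1.43 -1.52]
to [0.563 0.05  0.2  ] tool shift [-1.389 -0.487  0.78 ] yaw_y 95.11 tiltz [ 0.001  0.004 -1.   ]
```

Request:
play_rows(
  moves=[
    [[0,0,0,0.115,0.35,0,85],[0,0,0,0.115,0.35,0,85],[0,0,0,0,0.35,0.2,85],[0,0,0,0,0,0.4,85],[0,0,0,0,0,0.4,85]],
  ],
)

```text
time: 9.08
tool_pos: [0.3918, 0.1878, 0.1786]
tcp_rot: [-0.147, 3.133, 0.004]
wrist_force: [-0.2, -0.3, 0.4]
width: 0.999
grip_force: 0.0
```

Request:
play_rows(
  moves=[
    [[0,0,0,0,0,0.4,85],[0,0,0,0,0,0.4,85],[0,0,0,0,0,0.4,85],[0,0,0,0,0,0.3,85],[0,0,0,0,0,0,85]],
  ],
)

```text
time: 9.5
tool_pos: [0.384, 0.1825, 0.0212]
tcp_rot: [0.14, -3.126, 0.007]
wrist_force: [-1.5, -0.6, 0.0]
width: 0.994
grip_force: 0.0
```

Run:
```python
from h import *
b=shot('scene','s6');go([.3878,.188,.02])
P=cloud(b);d=b['image'].astype(int).sum(2)<130
q=P[d&(abs(P[...,0]-.388)<.04)&(abs(P[...,1]-.188)<.08)]
for lo in np.arange(.01,.12,.01):
    k=q[(q[:,2]>=lo)&(q[:,2]<lo+.01)]
    if len(k):print(round(lo,3),len(k),np.round(k.min(0),3),np.round(k.max(0),3))
cv2.imwrite('pics/S6.png',cv2.resize(b['image'][120:240,270:390][...,::-1],(600,600),interpolation=cv2.INTER_CUBIC))
```

```text
t 9.55 p [0.3866 0.1835 0.0244] r [ 0.14  -3.13   0.005] F [-0.5 -0.4  0.1] w 85.2 g 0.0 q [ 0.38 -0.02  2.26  0.    0.91 -1.28]
to [0.3878 0.188  0.02  ] tool shift [-0.017  0.044  0.044] yaw_y 95.13 tiltz [-0.008 -0.003 -1.   ]
0.01 37 [0.381 0.162 0.011] [0.42  0.219 0.02 ]
0.02 145 [0.365 0.161 0.02 ] [0.418 0.218 0.029]
0.07 2 [0.39  0.139 0.077] [0.396 0.228 0.078]
0.08 17 [0.382 0.13  0.08 ] [0.402 0.234 0.09 ]
0.09 22 [0.382 0.128 0.09 ] [0.4   0.239 0.099]
0.1 19 [0.378 0.128 0.1  ] [0.4   0.239 0.109]
0.11 24 [0.371 0.124 0.11 ] [0.401 0.255 0.119]
```

View pics/S6.png

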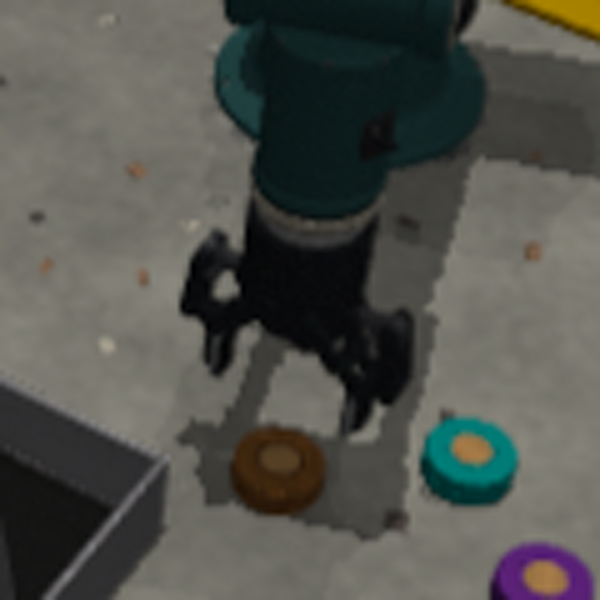

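The fingers straddle the disc but end about 54 mm above the reported TCP when open (41 mm when shut). I'll descend by that offset.

Request:
play_rows(
  moves=[
    [[0,0,0,-0.01,0.04,0.16,85],[0,0,0,0,0,0.16,85],[0,0,0,0,0,0.16,85],[0,0,0,0,0,0.16,85],[0,0,0,0,0,0,85]],
  ],
)

```text
time: 9.97
tool_pos: [0.3913, 0.1891, -0.0362]
tcp_rot: [0.14, -3.138, 0.0]
wrist_force: [-2.0, -0.4, -0.4]
width: 0.99
grip_force: 0.0
```

Request:
play_rows(
  newtons=40,
  moves=[
    [[0,0,0,0,0,0,50],[0,0,0,0,0,0,50],[0,0,0,0,0,0,50],[0,0,0,0,0,0,50],[0,0,0,0,0,0,50]],
  ],
)

```text
time: 10.38
tool_pos: [0.3934, 0.1899, -0.0337]
tcp_rot: [-0.14, 3.135, 0.002]
wrist_force: [-1.0, -0.6, 7.1]
width: 0.689
grip_force: 42.2
```

Run:
```python
from h import *
b=shot('scene','s7');st()
P=cloud(b);d=b['image'].astype(int).sum(2)<110
q=P[d&(abs(P[...,0]-.388)<.04)&(abs(P[...,1]-.188)<.08)]
for lo in np.arange(.0,.05,.005):
    k=q[(q[:,2]>=lo)&(q[:,2]<lo+.005)]
    if len(k):print(round(lo,3),len(k),np.round(k.min(0),3),np.round(k.max(0),3))
```

```text
t 10.43 p [ 0.3935  0.1899 -0.0337] r [-1.400e-01  3.134e+00  2.000e-03] F [-0.7 -0.9  6.1] w 58.3 g 42.208460569381714 q [ 0.39  0.08  2.29 -0.    0.76 -1.27]
0.0 9 [0.404 0.173 0.001] [0.42  0.214 0.005]
0.005 18 [0.398 0.173 0.005] [0.42  0.217 0.01 ]
0.01 18 [0.398 0.161 0.01 ] [0.422 0.217 0.015]
0.015 25 [0.368 0.149 0.015] [0.418 0.23  0.02 ]
0.02 64 [0.365 0.149 0.02 ] [0.419 0.231 0.025]
0.025 36 [0.369 0.148 0.025] [0.412 0.234 0.03 ]
0.03 6 [0.385 0.15  0.031] [0.407 0.232 0.035]
0.035 10 [0.388 0.149 0.035] [0.406 0.234 0.04 ]
0.04 6 [0.388 0.152 0.04 ] [0.403 0.233 0.044]
0.045 12 [0.394 0.153 0.046] [0.407 0.232 0.05 ]
```

Request:
play_rows(
  moves=[
    [[0,0,0,0,0,-0.2,50],[0,0,0,0,0,-0.3,50],[0,0,0,0,0,-0.35,50],[0,0,0,0,0,-0.35,50],[0,0,0,0,0,-0.3,50]],
  ],
)

```text
time: 10.85
tool_pos: [0.3923, 0.1895, 0.1178]
tcp_rot: [-0.14, 3.134, 0.002]
wrist_force: [0.7, 0.3, -0.6]
width: 0.683
grip_force: 43.5
```

Request:
play_rows(
  moves=[
    [[0,0,0,-0.28,-0.22,0,50],[0,0,0,-0.28,-0.22,0,50],[0,0,0,-0.28,-0.22,0,50],[0,0,0,-0.28,-0.22,0,50],[0,0,0,-0.28,-0.22,0,50]],
  ],
)

```text
time: 11.27
tool_pos: [0.5425, 0.091, 0.1159]
tcp_rot: [-0.14, 3.135, 0.001]
wrist_force: [0.3, 1.0, -0.6]
width: 0.683
grip_force: 43.8
```

Request:
play_rows(
  moves=[
    [[0,0,0,0,0,0,50],[0,0,0,0,0,0,50]],
  ],
)

```text
time: 11.43
tool_pos: [0.5423, 0.0909, 0.1153]
tcp_rot: [-0.136, 3.137, 0.0]
wrist_force: [-0.7, -0.0, -1.0]
width: 0.685
grip_force: 43.7
```

Run:
```python
from h import *
b=shot('scene','s8');go([.5445,.0917,-.024]);P=cloud(b)
hsv=cv2.cvtColor(b['image'],cv2.COLOR_RGB2HSV)
m=(hsv[...,0]<20)&(hsv[...,1]>90)&(P[...,0]>.45)&(P[...,0]<.62)&(abs(P[...,1]-.09)<.08)
q=P[m];print(len(q));print(np.round(np.percentile(q,[3,50,97],0),3))
cv2.imwrite('pics/S8.png',cv2.resize(b['image'][110:240,200:330][...,::-1],(500,500),interpolation=cv2.INTER_CUBIC))
```

```text
t 11.48 p [0.5409 0.0916 0.1148] r [-1.380e-01  3.138e+00  1.000e-03] F [ 0.2 -0.  -1. ] w 58.4 g 43.67485821247101 q [ 0.12  0.09  1.96  0.    1.09 -1.54]
to [ 0.5445  0.0917 -0.024 ] tool shift [-0.035 -0.003  1.388] yaw_y 95.02 tiltz [ 0.001  0.    -1.   ]
274
[[0.519 0.064 0.152]
 [0.551 0.092 0.172]
 [0.566 0.117 0.176]]
```

View pics/S8.png

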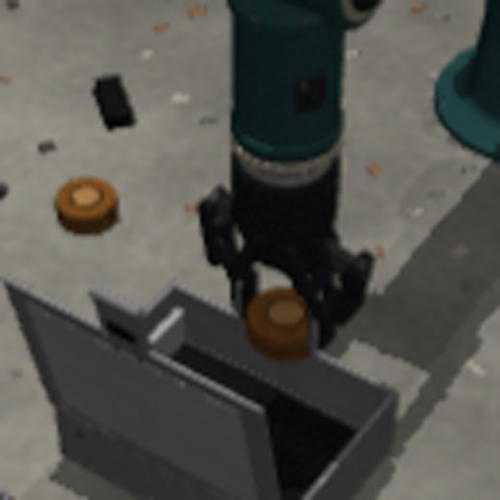

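Request:
play_rows(
  moves=[
    [[0,0,0,-0.01,0,0.3,50],[0,0,0,0,0,0.3,50],[0,0,0,0,0,0.3,50],[0,0,0,0,0,0.3,50],[0,0,0,0,0,0.12,50]],
  ],
)

```text
time: 11.9
tool_pos: [0.5366, 0.0926, -0.0217]
tcp_rot: [0.142, -3.132, 0.0]
wrist_force: [-0.8, 0.9, -1.6]
width: 0.683
grip_force: 43.7
```

Request:
play_rows(
  moves=[
    [[0,0,0,0,0,0.03,50],[0,0,0,0,0,0.03,50],[0,0,0,0,0,0.02,50],[0,0,0,0,0,0,50],[0,0,0,0,0,0,50]],
  ],
)

```text
time: 12.32
tool_pos: [0.543, 0.0923, -0.0246]
tcp_rot: [-0.14, 3.135, 0.0]
wrist_force: [0.0, 0.7, -0.7]
width: 0.681
grip_force: 43.7
```

```bash
python3 -c "
from h import *
go([.5445,.0917,-.026])"
```

```text
t 12.32 p [ 0.543   0.0923 -0.0246] r [-0.14   3.135  0.   ] F [ 0.   0.7 -0.7] w 58.2 g 43.67480993270874 q [ 0.12  0.26  2.05  0.    0.82 -1.54]
to [ 0.5445  0.0917 -0.026 ] tool shift [-0.015 -0.008  0.014] yaw_y 95.12 tiltz [ 0.003  0.    -1.   ]
```

Request:
play_rows(
  moves=[
    [[0,0,0,0,0,0.03,50],[0,0,0,0,0,0,68],[0,0,0,0,0,0,68],[0,0,0,0,0,0,68],[0,0,0,0,0,0,68]],
  ],
)

```text
time: 12.73
tool_pos: [0.542, 0.0887, -0.0282]
tcp_rot: [-0.141, 3.138, -0.007]
wrist_force: [-2.1, -13.4, 5.7]
width: 0.796
grip_force: 0.0
```

Request:
play_rows(
  moves=[
    [[0,0,0,0,0,-0.15,70],[0,0,0,0,0,-0.3,70],[0,0,0,0,0,-0.35,70],[0,0,0,0,0,-0.35,70],[0,0,0,0,0,-0.33,85]],
  ],
)

```text
time: 13.15
tool_pos: [0.5416, 0.0919, 0.121]
tcp_rot: [-0.139, 3.137, 0.0]
wrist_force: [0.1, -1.0, -0.4]
width: 0.937
grip_force: 0.0
```

Request:
play_rows(
  moves=[
    [[0,0,0,0.171,-0.357,0,85],[0,0,0,0.171,-0.357,0,85],[0,0,0,0.171,-0.357,0,85],[0,0,0,0.171,-0.357,0,85],[0,0,0,0.171,-0.357,0,85]],
  ],
)

```text
time: 13.57
tool_pos: [0.4717, -0.0949, 0.1196]
tcp_rot: [-0.141, 3.137, -0.001]
wrist_force: [1.3, 0.1, 0.5]
width: 0.997
grip_force: 0.0
```

Request:
play_rows(
  moves=[
    [[0,0,0,0.171,-0.357,0,85],[0,0,0,0.171,-0.357,0,85],[0,0,0,0.171,-0.357,0,85],[0,0,0,0.171,-0.357,0,85],[0,0,0,0,0,0,85]],
  ],
)

```text
time: 13.98
tool_pos: [0.4149, -0.2479, 0.1198]
tcp_rot: [-0.131, 3.138, -0.007]
wrist_force: [-0.0, -1.1, 0.3]
width: 0.997
grip_force: 0.0
```

Run:
```python
from h import *
b=shot('scene','s9');P=cloud(b);hsv=cv2.cvtColor(b['image'],cv2.COLOR_RGB2HSV)
m=((hsv[...,0]<20)&(hsv[...,1]>90)).astype(np.uint8)
n,l,s,c=cv2.connectedComponentsWithStats(m)
for k in range(1,n):
    q=P[l==k]
    if s[k,4]>40 and .3<np.median(q[:,0])<.65 and abs(np.median(q[:,1]))<.35:print(c[k],s[k,4],np.round(np.percentile(q,[3,50,97],0),3).tolist())
c=shot('top','t3');discs('t3');P=cloud(c);hsv=cv2.cvtColor(c['image'],cv2.COLOR_RGB2HSV)
m=(hsv[...,0]<20)&(hsv[...,1]>90)&(abs(P[...,0]-.55)<.08)&(abs(P[...,1]-.05)<.1);q=P[m];print(len(q),np.round(np.percentile(q,[3,50,97],0),3) if len(q) else '')
go([.4178,-.2423,-.042])
```

```text
[221.99489796 163.03061224] 196 [[0.396, -0.267, 0.002], [0.426, -0.235, 0.023], [0.448, -0.213, 0.029]]
[275.8974359  224.96153846] 234 [[0.502, 0.067, 0.005], [0.537, 0.105, 0.03], [0.656, 0.169, 0.19]]
disc px [231. 185.] 315 c [0.5369 0.0923] r 0.0301 mean [0.5368 0.0921 0.0277]
disc px [335. 216.] 112 c [ 0.4271 -0.2394] r 0.0275 mean [ 0.4332 -0.238   0.0233]
312 [[0.51  0.064 0.005]
 [0.537 0.092 0.029]
 [0.565 0.12  0.034]]
t 14.08 p [ 0.4163 -0.2433  0.1193] r [-0.133  3.138 -0.   ] F [-0.1  0.8  0. ] w 85.0 g 0.0 q [-0.58 -0.05  2.09  0.    1.1  -2.24]
to [ 0.4178 -0.2423 -0.042 ] tool shift [-0.014  0.009  1.613] yaw_y 94.86 tiltz [ 0.001 -0.    -1.   ]
```

Request:
play_rows(
  moves=[
    [[0,0,0,-0.01,0.01,0.35,85],[0,0,0,0,0,0.35,85],[0,0,0,0,0,0.35,85],[0,0,0,0,0,0.3,85],[0,0,0,0,0,0.2,85]],
  ],
)

```text
time: 14.5
tool_pos: [0.4164, -0.2378, -0.0391]
tcp_rot: [0.143, -3.136, -0.004]
wrist_force: [-0.3, -1.1, 0.7]
width: 0.991
grip_force: 0.0
```

Request:
play_rows(
  newtons=40,
  moves=[
    [[0,0,0,0,0,0.03,85],[0,0,0,0,0,0,50],[0,0,0,0,0,0,50],[0,0,0,0,0,0,50],[0,0,0,0,0,0,50]],
  ],
)

```text
time: 14.92
tool_pos: [0.4197, -0.2415, -0.0372]
tcp_rot: [-0.141, 3.135, -0.004]
wrist_force: [0.3, -0.7, -0.4]
width: 0.687
grip_force: 42.9
```

Request:
play_rows(
  moves=[
    [[0,0,0,0,0,0,50],[0,0,0,0,0,-0.2,50],[0,0,0,0,0,-0.3,50],[0,0,0,0,0,-0.35,50],[0,0,0,0,0,-0.35,50]],
  ],
)

```text
time: 15.33
tool_pos: [0.4169, -0.2402, 0.082]
tcp_rot: [0.14, -3.138, -0.001]
wrist_force: [0.2, -1.3, -1.3]
width: 0.684
grip_force: 43.4
```

Request:
play_rows(
  moves=[
    [[0,0,0,0,0,-0.4,50],[0,0,0,0,0,0,50]],
  ],
)

```text
time: 15.5
tool_pos: [0.4232, -0.2443, 0.1303]
tcp_rot: [-0.139, 3.125, -0.015]
wrist_force: [1.8, -2.3, 0.1]
width: 0.685
grip_force: 43.4
```

```bash
python3 -c "
from h import *
go([.5475,.0085,.12])"
```

```text
t 15.5 p [ 0.4232 -0.2443  0.1303] r [-0.139  3.125 -0.015] F [ 1.8 -2.3  0.1] w 58.5 g 43.434725403785706 q [-0.57 -0.06  2.07  0.    1.11 -2.23]
to [0.5475 0.0085 0.12  ] tool shift [-1.461  2.408  0.098] yaw_y 95.1 tiltz [ 0.014 -0.009 -1.   ]
```

Request:
play_rows(
  moves=[
    [[0,0,0,-0.206,0.344,0,50],[0,0,0,-0.206,0.344,0,50],[0,0,0,-0.206,0.344,0,50],[0,0,0,-0.206,0.344,0,50],[0,0,0,-0.206,0.344,0,50]],
  ],
)

```text
time: 15.92
tool_pos: [0.5056, -0.0587, 0.1215]
tcp_rot: [-0.139, 3.137, -0.001]
wrist_force: [1.0, 0.2, 0.1]
width: 0.683
grip_force: 43.5
```

Request:
play_rows(
  moves=[
    [[0,0,0,-0.206,0.344,0,50],[0,0,0,-0.206,0.344,0,50],[0,0,0,0,0,0,50],[0,0,0,0,0,0,50],[0,0,0,0,0,0,50]],
  ],
)

```text
time: 16.33
tool_pos: [0.5394, 0.0119, 0.1207]
tcp_rot: [0.142, -3.138, 0.001]
wrist_force: [-0.8, -0.2, -0.7]
width: 0.683
grip_force: 43.5
```

```bash
python3 -c "
from h import *
go([.5475,.0085,-.028])"
```

```text
t 16.33 p [0.5394 0.0119 0.1207] r [ 1.420e-01 -3.138e+00  1.000e-03] F [-0.8 -0.2 -0.7] w 58.4 g 43.49048852920532 q [-0.02  0.07  1.97 -0.    1.11 -1.68]
to [ 0.5475  0.0085 -0.028 ] tool shift [-0.078 -0.041  1.487] yaw_y 95.17 tiltz [-0.    -0.001 -1.   ]
```

Request:
play_rows(
  moves=[
    [[0,0,0,-0.07,-0.04,0,50],[0,0,0,0,0,0.35,50],[0,0,0,0,0,0.35,50],[0,0,0,0,0,0.35,50],[0,0,0,0,0,0.25,50]],
  ],
)

```text
time: 16.75
tool_pos: [0.5455, 0.0066, -0.0119]
tcp_rot: [0.136, -3.136, 0.0]
wrist_force: [0.6, -0.9, -1.3]
width: 0.683
grip_force: 43.5
```

Request:
play_rows(
  moves=[
    [[0,0,0,0,0,0.1,50],[0,0,0,0,0,0.06,50],[0,0,0,0,0,0.03,50],[0,0,0,0,0,0,50],[0,0,0,0,0,0,50]],
  ],
)

```text
time: 17.17
tool_pos: [0.549, 0.0083, -0.0266]
tcp_rot: [-0.139, 3.135, -0.0]
wrist_force: [-0.1, -0.1, -1.0]
width: 0.686
grip_force: 43.5
```

```bash
python3 -c "
from h import *
go([.5475,.0085,-.028])"
```

```text
t 17.17 p [ 0.549   0.0083 -0.0266] r [-0.139  3.135 -0.   ] F [-0.1 -0.1 -1. ] w 58.6 g 43.52407693862915 q [-0.03  0.26  2.06 -0.    0.82 -1.69]
to [ 0.5475  0.0085 -0.028 ] tool shift [0.015 0.003 0.014] yaw_y 95.08 tiltz [ 0.003 -0.    -1.   ]
```

Request:
play_rows(
  moves=[
    [[0,0,0,0,0,0.02,50],[0,0,0,0,0,0,66],[0,0,0,0,0,0,66],[0,0,0,0,0,0,66],[0,0,0,0,0,0,66]],
  ],
)

```text
time: 17.58
tool_pos: [0.5475, 0.0088, -0.0299]
tcp_rot: [-0.14, 3.138, -0.0]
wrist_force: [0.2, 0.4, -0.3]
width: 0.773
grip_force: 0.0
```

Request:
play_rows(
  moves=[
    [[0,0,0,0,0,-0.15,66],[0,0,0,0,0,-0.35,66],[0,0,0,0,0,-0.35,66],[0,0,0,0,0,-0.35,66],[0,0,0,0,0,-0.33,85]],
  ],
)

```text
time: 18.0
tool_pos: [0.547, 0.0088, 0.1246]
tcp_rot: [-0.14, 3.138, -0.0]
wrist_force: [-0.2, 0.4, 0.3]
width: 0.892
grip_force: 0.0
```

Request:
play_rows(
  moves=[
    [[0,0,0,0,0.38,0,85],[0,0,0,0,0.38,0,85],[0,0,0,0,0.38,0,85],[0,0,0,0,0.38,0,85],[0,0,0,0,0.38,0,85]],
  ],
)

```text
time: 18.42
tool_pos: [0.5298, 0.1996, 0.1231]
tcp_rot: [-0.139, 3.138, 0.0]
wrist_force: [0.5, -0.2, 0.6]
width: 0.998
grip_force: 0.0
```

Request:
play_rows(
  moves=[
    [[0,0,0,0,0.38,0,85],[0,0,0,0,0.38,0,85],[0,0,0,0,0.38,0,85],[0,0,0,0,0.38,0,85],[0,0,0,0,0.36,0,85]],
  ],
)

```text
time: 18.83
tool_pos: [0.5128, 0.3874, 0.1228]
tcp_rot: [-0.141, 3.138, 0.0]
wrist_force: [0.8, 0.4, 0.2]
width: 0.995
grip_force: 0.0
```

Request:
play_rows(
  moves=[
    [[0,0,0,0,0,0,85],[0,0,0,0,0,0,85],[0,0,0,0,0,0,85]],
  ],
)

```text
time: 19.08
tool_pos: [0.513, 0.3849, 0.1223]
tcp_rot: [0.142, -3.138, 0.002]
wrist_force: [0.3, -0.1, -0.3]
width: 1.0
grip_force: 0.0
```

Run:
```python
from h import *
c=shot('top','t4');discs('t4')
b=shot('scene','s10');P=cloud(b);hsv=cv2.cvtColor(b['image'],cv2.COLOR_RGB2HSV)
# tray plate & pull seen before the arm came (t0)
b0=dict(np.load('t0.npz'));P0=cloud(b0);z=P0[...,2];g=b0['image'].astype(int).sum(2)
m=comp((g>390)&(abs(z-.004)<.012)&(P0[...,0]>.4)&(P0[...,0]<.63)&(P0[...,1]>.26)&(P0[...,1]<.51));
m=cv2.morphologyEx(m.astype(np.uint8),cv2.MORPH_OPEN,np.ones((3,3)))>0
print('tray',cv2.minAreaRect(P0[m][:,:2].astype(np.float32)))
go([.512,.384,.02])
cv2.imwrite('pics/T4.png',cv2.resize(np.hstack([c['image'][120:260,150:350],b['image'][160:300,200:400]])[...,::-1],(800,280),interpolation=cv2.INTER_CUBIC))
```

```text
disc px [257. 181.] 316 c [0.5462 0.0092] r 0.0301 mean [0.5466 0.008  0.0277]
disc px [231. 185.] 316 c [0.5368 0.092 ] r 0.0302 mean [0.5365 0.0919 0.0275]
tray ((0.5138602256774902, 0.38552647829055786), (0.22737520933151245, 0.24881426990032196), 0.03762189298868179)
t 19.18 p [0.5134 0.3839 0.1224] r [ 1.390e-01 -3.138e+00  1.000e-03] F [ 0.2 -0.6  0.8] w 85.0 g 0.0 q [ 0.6   0.25  1.75 -0.    1.14 -1.06]
to [0.512 0.384 0.02 ] tool shift [0.013 0.003 1.024] yaw_y 95.06 tiltz [-0.    -0.001 -1.   ]
```

View pics/T4.png

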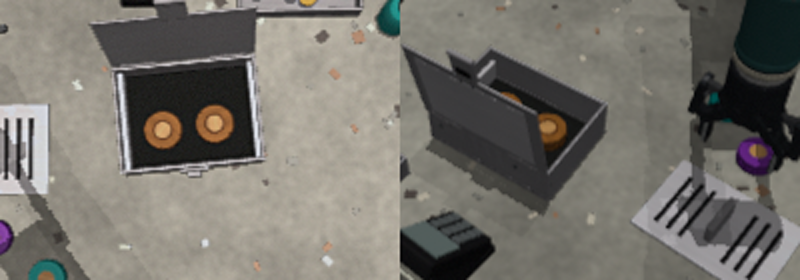

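Both discs lie flat in the box. Next I'll refine the box and tray yaws and centres from pixel outlines.

Run:
```python
from h import *
def back(b,uv,z):
    K,R,t=b['K'],b['R'],b['t'];uv=np.atleast_2d(uv)
    d=np.c_[(uv-K[:2,2])/K[0,0],np.ones(len(uv))]@R;o=-R.T@t
    return (o+d*((z-o[2])/d[:,2])[:,None])[:,:2].astype(np.float32)
b=dict(np.load('t0.npz'));g=b['image'].astype(int).sum(2);w=np.zeros_like(g,bool);w[160:230,100:185]=1
m=comp((g>400)&w);ct=max(cv2.findContours(m.astype(np.uint8),0,1)[0],key=len)[:,0]
r=cv2.minAreaRect(back(b,ct,.005));print('tray',r)
b=dict(np.load('t4.npz'));P=cloud(b);z=P[...,2];x=P[...,0];y=P[...,1]
# rim points: side walls' outer/inner top, in box-aligned coordinates
m=(z>.064)&(z<.077)&(x>.45)&(x<.68)&(abs(y-.05)<.14);q=P[m][:,:2]
for yaw in np.radians([4,4.6,5.2]):
    X=q@[np.cos(yaw),np.sin(yaw)];Y=q@[-np.sin(yaw),np.cos(yaw)]
    h,e=np.histogram(Y,np.arange(-.14,.16,.0025));h2,e2=np.histogram(X,np.arange(.45,.70,.0025))
    print(np.degrees(yaw),'Y',[(round(e[i],4),h[i]) for i in np.where(h>12)[0]],'X',[(round(e2[i],4),h2[i]) for i in np.where(h2>12)[0]])
mp=comp((P0:=cloud(dict(np.load('t0.npz'))))[...,2]>.024) if 0 else None
```

```text
tray ((0.4999880790710449, 0.38577136397361755), (0.20812225341796875, 0.2785038948059082), 0.9752855896949768)
4.0 Y [(np.float64(-0.1025), np.int64(33)), (np.float64(-0.1), np.int64(42)), (np.float64(-0.0975), np.int64(14)), (np.float64(0.1175), np.int64(47)), (np.float64(0.12), np.int64(38))] X [(np.float64(0.4775), np.int64(42)), (np.float64(0.48), np.int64(56)), (np.float64(0.4825), np.int64(24)), (np.float64(0.6375), np.int64(49)), (np.float64(0.64), np.int64(60)), (np.float64(0.6425), np.int64(57)), (np.float64(0.645), np.int64(27))]
4.6000000000000005 Y [(np.float64(-0.1075), np.int64(42)), (np.float64(-0.105), np.int64(40)), (np.float64(0.11), np.int64(23)), (np.float64(0.1125), np.int64(46)), (np.float64(0.115), np.int64(29))] X [(np.float64(0.4775), np.int64(43)), (np.float64(0.48), np.int64(59)), (np.float64(0.4825), np.int64(20)), (np.float64(0.6375), np.int64(55)), (np.float64(0.64), np.int64(59)), (np.float64(0.6425), np.int64(54)), (np.float64(0.645), np.int64(34))]
5.2 Y [(np.float64(-0.115), np.int64(23)), (np.float64(-0.1125), np.int64(43)), (np.float64(-0.11), np.int64(27)), (np.float64(0.105), np.int64(38)), (np.float64(0.1075), np.int64(43)), (np.float64(0.11), np.int64(16))] X [(np.float64(0.4775), np.int64(43)), (np.float64(0.48), np.int64(58)), (np.float64(0.4825), np.int64(21)), (np.float64(0.6375), np.int64(56)), (np.float64(0.64), np.int64(58)), (np.float64(0.6425), np.int64(54)), (np.float64(0.645), np.int64(33))]
```

Request:
play_rows(
  moves=[
    [[0,0,0.14,0,0,0,50],[0,0,0,0.01,0,0,50],[0,0,0,0,0,0.35,50],[0,0,0,0,0,0.35,50],[0,0,0,0,0,0.3,50]],
  ],
)

```text
time: 19.6
tool_pos: [0.5129, 0.384, 0.022]
tcp_rot: [-0.03, 3.14, 0.001]
wrist_force: [-0.2, 0.4, -0.8]
width: 0.586
grip_force: 0.0
```

Request:
play_rows(
  moves=[
    [[0,0,0,0,0,0.2,50],[0,0,0,0,0,0.15,50],[0,0,0,0,0,0.1,50],[0,0,0,0,0,0,50],[0,0,0,0,0,0,50]],
  ],
)

```text
time: 20.02
tool_pos: [0.5126, 0.3845, -0.0223]
tcp_rot: [0.03, -3.141, 0.001]
wrist_force: [-0.8, 0.6, 1.3]
width: 0.584
grip_force: 0.0
```

```bash
python3 -c "
from h import *
go([.512,.384,-.030])"
```

```text
t 20.02 p [ 0.5126  0.3845 -0.0223] r [ 3.000e-02 -3.141e+00  1.000e-03] F [-0.8  0.6  1.3] w 49.9 g 0.0 q [ 0.6   0.41  1.85 -0.    0.89 -0.99]
to [ 0.512  0.384 -0.03 ] tool shift [ 0.006 -0.005  0.077] yaw_y 91.09 tiltz [-0. -0. -1.]
```

Request:
play_rows(
  newtons=60,
  moves=[
    [[0,0,0,0,0,0.06,50],[0,0,0,0,0,0,4],[0,0,0,0,0,0,4],[0,0,0,0,0,0,4],[0,0,0,0,0,0,4]],
  ],
)

```text
time: 20.43
tool_pos: [0.5131, 0.3858, -0.0273]
tcp_rot: [-0.03, 3.14, 0.002]
wrist_force: [-1.2, 0.2, 2.6]
width: 0.129
grip_force: 59.5
```

Request:
play_rows(
  moves=[
    [[0,0,0,0,0,0,4],[0,0,0,0,0,0,4],[0,0,0,0,0,0,4],[0,0,0,0,0,0,4],[0,0,0,0,0,0,4]],
  ],
)

```text
time: 20.85
tool_pos: [0.5131, 0.3858, -0.0273]
tcp_rot: [-0.03, 3.14, 0.002]
wrist_force: [-0.9, 0.4, 5.3]
width: 0.126
grip_force: 60.0
```

Request:
play_rows(
  moves=[
    [[0,0,0,0,0,-0.15,4],[0,0,0,0,0,-0.25,4],[0,0,0,0,0,-0.3,4],[0,0,0,0,0,-0.3,4],[0,0,0,0,0,-0.3,4]],
  ],
)

```text
time: 21.27
tool_pos: [0.5109, 0.3841, 0.1008]
tcp_rot: [0.031, -3.138, 0.004]
wrist_force: [0.8, -0.7, -3.5]
width: 0.129
grip_force: 58.7
```

Run:
```python
from h import *
b=shot('scene','s11');go([.5608,.0497,.12]);P=cloud(b)
g=b['image'].astype(int).sum(2)
m=comp((g>250)&(P[...,2]>.10)&(P[...,2]<.2)&(abs(P[...,0]-.512)<.1)&(abs(P[...,1]-.385)<.13))
c,n,q=plane(P[m]);print(len(q),c,n,cv2.minAreaRect(q[:,:2].astype(np.float32)))
```

```text
t 21.32 p [0.515  0.387  0.1089] r [-0.031  3.135  0.006] F [1.7 2.  2.5] w 10.6 g 59.03954207897186 q [ 0.61  0.26  1.76 -0.    1.11 -0.98]
to [0.5608 0.0497 0.12  ] tool shift [-0.393 -3.38  -0.122] yaw_y 91.12 tiltz [ 0.006  0.004 -1.   ]
2066 [0.52741968 0.394779   0.13304258] [0.00554708 0.00249309 0.99998151] ((0.5105509161949158, 0.38399699330329895), (0.14856229722499847, 0.207872673869133), 1.0772085189819336)
```

Request:
play_rows(
  moves=[
    [[0,0,0,0,0,-0.15,4],[0,0,-0.123,0,0,0,4],[0,0,0,-0.023,-0.306,0,4],[0,0,0,-0.023,-0.306,0,4],[0,0,0,-0.023,-0.306,0,4]],
  ],
)

```text
time: 21.73
tool_pos: [0.5254, 0.2931, 0.1148]
tcp_rot: [0.13, -3.137, 0.002]
wrist_force: [0.4, -0.3, -3.1]
width: 0.129
grip_force: 59.2
```

Request:
play_rows(
  moves=[
    [[0,0,0,-0.023,-0.306,0,4],[0,0,0,-0.023,-0.306,0,4],[0,0,0,-0.023,-0.306,0,4],[0,0,0,-0.023,-0.306,0,4],[0,0,0,-0.023,-0.306,0,4]],
  ],
)

```text
time: 22.15
tool_pos: [0.5492, 0.1409, 0.1149]
tcp_rot: [0.127, -3.136, 0.001]
wrist_force: [0.3, 0.6, -2.9]
width: 0.129
grip_force: 59.2
```

Request:
play_rows(
  moves=[
    [[0,0,0,-0.023,-0.306,0,4],[0,0,0,-0.023,-0.306,0,4],[0,0,0,0,-0.306,0,4],[0,0,0,0,0,0,4],[0,0,0,0,0,0,4]],
  ],
)

```text
time: 22.57
tool_pos: [0.5614, 0.0499, 0.115]
tcp_rot: [0.122, -3.137, -0.0]
wrist_force: [0.0, 0.3, -3.0]
width: 0.128
grip_force: 59.4
```

Request:
play_rows(
  moves=[
    [[0,0,0,0,0,0,4],[0,0,0,0,0,0,4],[0,0,0,0,0,0,4]],
  ],
)

```text
time: 22.82
tool_pos: [0.562, 0.0526, 0.1162]
tcp_rot: [0.129, -3.138, -0.0]
wrist_force: [0.3, 0.7, -3.0]
width: 0.131
grip_force: 59.4
```

```bash
cat >> h.py <<'E'
def traypose(f,z0=.08):
    for n in('scene','top'):
        b=shot(n,f+n);P=cloud(b);g=b['image'].astype(int).sum(2)
        m=comp((g>250)&(P[...,2]>z0)&(P[...,2]<.2)&(abs(P[...,0]-.56)<.1)&(abs(P[...,1]-.05)<.13))
        c,nn,q=plane(P[m]);r=cv2.minAreaRect(q[:,:2].astype(np.float32));print(n,len(q),'z',c[2].round(4),'n',nn.round(3),'rect',np.round(r[0],4),np.round(r[1],4),round(r[2],2))
E
python3 - <<'E'
from h import *
go([.562,.0513,.04])
traypose('a')
E
```

```text
t 22.82 p [0.562  0.0526 0.1162] r [ 0.129 -3.138 -0.   ] F [ 0.3  0.7 -3. ] w 11.2 g 59.42413330078125 q [ 0.05  0.12  1.92  0.    1.1  -1.6 ]
to [0.562  0.0513 0.04  ] tool shift [ 0.001 -0.014  0.762] yaw_y 94.71 tiltz [-0.001  0.    -1.   ]
scene 817 z 0.1486 n [0.001 0.001 1.   ] rect [0.5572 0.0895] [0.1472 0.1363] 3.41
top 726 z 0.1483 n [ 0.001 -0.001  1.   ] rect [0.5205 0.0881] [0.1243 0.0808] 89.58
```

Request:
play_rows(
  moves=[
    [[0,0,0,0,-0.025,0.2,4],[0,0,0,0,0,0.2,4],[0,0,0,0,0,0.2,4],[0,0,0,0,0,0,4],[0,0,0,0,0,0,4]],
  ],
)

```text
time: 23.33
tool_pos: [0.5611, 0.0496, 0.0554]
tcp_rot: [0.128, -3.135, 0.0]
wrist_force: [-0.1, 0.5, -4.1]
width: 0.125
grip_force: 59.3
```

Request:
play_rows(
  moves=[
    [[0,0,0,0,0,0,4],[0,0,0,0,0,0,4]],
  ],
)

```text
time: 23.5
tool_pos: [0.5643, 0.0494, 0.0585]
tcp_rot: [-0.127, 3.136, 0.0]
wrist_force: [1.0, -0.8, -4.0]
width: 0.127
grip_force: 59.4
```

Run:
```python
from h import *
go([.562,.0500,.02]);traypose('b',.078)
for f,w in(('bscene',.0),('btop',0)):
    b=dict(np.load(f+'.npz'));P=cloud(b);y=np.radians(4.65);g=b['image'].astype(int).sum(2)
    X=P[...,0]*np.cos(y)+P[...,1]*np.sin(y);Y=-P[...,0]*np.sin(y)+P[...,1]*np.cos(y);z=P[...,2]
    k=(X>.46)&(X<.66)&(Y>-.12)&(Y<.13)
    for nm,m in(('tray',k&(z>.08)&(z<.1)&(g>200)),('rim',k&(z>.062)&(z<.076))):
        print(f,nm,'X',np.round(np.percentile(X[m],[1,3,97,99]),4),'Y',np.round(np.percentile(Y[m],[1,3,97,99]),4),m.sum())
a=dict(np.load('bscene.npz'))['image'][165:265,205:315];c=dict(np.load('btop.npz'))['image'][140:230,190:290]
cv2.imwrite('pics/B.png',np.hstack([cv2.resize(a,(400,364)),cv2.resize(c,(400,364))])[...,::-1])
```

```text
t 23.5 p [0.5643 0.0494 0.0585] r [-0.127  3.136  0.   ] F [ 1.  -0.8 -4. ] w 10.8 g 59.378803968429565 q [ 0.04  0.18  1.97 -0.    0.99 -1.61]
to [0.562 0.05  0.02 ] tool shift [0.024 0.008 0.385] yaw_y 94.65 tiltz [ 0.003  0.    -1.   ]
scene 488 z 0.091 n [-0.015  0.005  1.   ] rect [0.5536 0.1059] [0.1387 0.0944] 4.45
top 632 z 0.0905 n [-0.01   0.003  1.   ] rect [0.5209 0.0819] [0.0757 0.1244] 0.28
bscene tray X [0.4923 0.4952 0.6175 0.6271] Y [-0.096  -0.086   0.1063  0.1072] 786
bscene rim X [0.4799 0.4822 0.6511 0.6518] Y [-0.1008 -0.0875  0.1167  0.117 ] 208
btop tray X [0.4918 0.4931 0.6276 0.6366] Y [-0.099  -0.0972  0.0958  0.1005] 1358
btop rim X [0.4782 0.4784 0.6446 0.6451] Y [-0.1083 -0.108   0.0922  0.1023] 208
```

View pics/B.png

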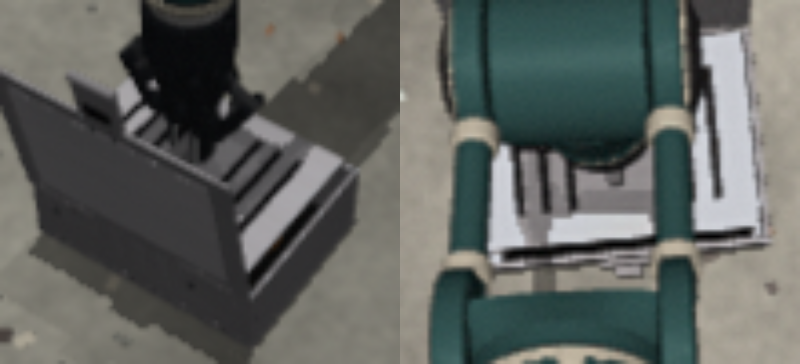

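Request:
play_rows(
  moves=[
    [[0,0,0,0.045,0,0,4],[0,0,0,0,0,0,4],[0,0,0,0,0,0,4],[0,0,0,0,0,0,4],[0,0,0,0,0,0,4]],
  ],
)

```text
time: 24.02
tool_pos: [0.5582, 0.0487, 0.0568]
tcp_rot: [-0.127, 3.139, 0.0]
wrist_force: [0.0, 0.4, -3.7]
width: 0.128
grip_force: 59.4
```

Request:
play_rows(
  moves=[
    [[0,0,0,0,0,0.06,4],[0,0,0,0,0,0.06,4],[0,0,0,0,0,0.06,4],[0,0,0,0,0,0.06,4],[0,0,0,0,0,0,4]],
  ],
)

```text
time: 24.43
tool_pos: [0.5572, 0.0487, 0.0307]
tcp_rot: [0.127, -3.137, 0.0]
wrist_force: [0.9, -0.8, -4.7]
width: 0.128
grip_force: 59.4
```

Run:
```python
from h import *
go([.559,.0496,.0167])
b=shot('top','c1');P=cloud(b);y=np.radians(4.65);g=b['image'].astype(int).sum(2)
X=P[...,0]*np.cos(y)+P[...,1]*np.sin(y);Y=-P[...,0]*np.sin(y)+P[...,1]*np.cos(y);z=P[...,2]
k=(X>.46)&(X<.66)&(Y>-.12)&(Y<.0)
m=k&(z>.05)&(z<.1)&(g>300);print(np.histogram(X[m],np.arange(.47,.52,.0025)),np.median(z[m]))
```

```text
t 24.43 p [0.5572 0.0487 0.0307] r [ 0.127 -3.137  0.   ] F [ 0.9 -0.8 -4.7] w 10.9 g 59.40823137760162 q [ 0.04  0.2   2.   -0.    0.94 -1.61]
to [0.559  0.0496 0.0167] tool shift [-0.019  0.008  0.14 ] yaw_y 94.65 tiltz [-0.002 -0.    -1.   ]
(array([ 1,  4,  3, 10, 20, 17, 20, 19, 17, 20, 20, 21, 19, 19, 19, 16, 18,
       19, 18, 17]), array([0.47  , 0.4725, 0.475 , 0.4775, 0.48  , 0.4825, 0.485 , 0.4875,
       0.49  , 0.4925, 0.495 , 0.4975, 0.5   , 0.5025, 0.505 , 0.5075,
       0.51  , 0.5125, 0.515 , 0.5175, 0.52  ])) 0.06306343169371137
```

Request:
play_rows(
  moves=[
    [[0,0,0,-0.01,0.008,0.04,4],[0,0,0,0,0,0.04,4],[0,0,0,0,0,0.03,4],[0,0,0,0,0,0,4],[0,0,0,0,0,0,4]],
  ],
)

```text
time: 24.9
tool_pos: [0.5588, 0.0496, 0.0213]
tcp_rot: [0.127, -3.138, 0.0]
wrist_force: [0.0, 0.4, -3.4]
width: 0.133
grip_force: 59.5
```

Request:
play_rows(
  moves=[
    [[0,0,0,0,0,0.03,4],[0,0,0,0,0,0,4],[0,0,0,0,0,0,4]],
  ],
)

```text
time: 25.15
tool_pos: [0.559, 0.0495, 0.0186]
tcp_rot: [0.127, -3.139, 0.0]
wrist_force: [0.3, 0.3, -3.2]
width: 0.129
grip_force: 59.5
```

Request:
play_rows(
  moves=[
    [[0,0,0,0,0,0.03,4],[0,0,0,0,0,0,4],[0,0,0,0,0,0,4]],
  ],
)

```text
time: 25.4
tool_pos: [0.5599, 0.0496, 0.0167]
tcp_rot: [-0.127, 3.138, 0.0]
wrist_force: [-2.3, 0.7, 4.0]
width: 0.126
grip_force: 60.6
```

Request:
play_rows(
  moves=[
    [[0,0,0,0,0,0.03,4],[0,0,0,0,0,0,4],[0,0,0,0,0,0,4]],
  ],
)

```text
time: 25.65
tool_pos: [0.5599, 0.0496, 0.0166]
tcp_rot: [-0.127, 3.138, -0.0]
wrist_force: [-11.4, -0.9, 22.7]
width: 0.125
grip_force: 63.4
```

Request:
play_rows(
  moves=[
    [[0,0,0,0,0,0.02,4],[0,0,0,0,0,0,4],[0,0,0,0,0,0,4],[0,0,0,0,0,0,4]],
  ],
)

```text
time: 25.98
tool_pos: [0.5599, 0.0496, 0.0166]
tcp_rot: [-0.127, 3.138, -0.0]
wrist_force: [-16.6, -0.5, 36.0]
width: 0.128
grip_force: 65.2
```

```bash
python3 -c "
from h import *
st();traypose('d',.04)"
```

```text
t 25.98 p [0.5599 0.0496 0.0166] r [-0.127  3.138 -0.   ] F [-16.6  -0.5  36. ] w 10.9 g 65.201575756073 q [ 0.04  0.23  2.   -0.    0.91 -1.61]
scene 392 z 0.0506 n [ 0.057 -0.09   0.994] rect [0.5484 0.1046] [0.1369 0.0858] 4.76
top 502 z 0.0486 n [0.    0.008 1.   ] rect [ 0.5666 -0.0327] [0.1522 0.0537] 3.22
```

Pressed with 36 N and level. I'll ease off, release and lift.

Request:
play_rows(
  moves=[
    [[0,0,0,0,0,-0.05,4],[0,0,0,0,0,0,4],[0,0,0,0,0,0,40],[0,0,0,0,0,0,40],[0,0,0,0,0,0,40]],
  ],
)

```text
time: 26.5
tool_pos: [0.559, 0.0495, 0.015]
tcp_rot: [0.127, -3.138, 0.0]
wrist_force: [0.2, -0.5, 0.2]
width: 0.47
grip_force: 0.0
```

Request:
play_rows(
  moves=[
    [[0,0,0,0,0,0,40],[0,0,0,0,0,-0.15,40],[0,0,0,0,0,-0.3,40],[0,0,0,0,0,-0.35,40],[0,0,0,0,0,-0.35,40]],
  ],
)

```text
time: 26.92
tool_pos: [0.558, 0.0495, 0.1305]
tcp_rot: [0.127, -3.136, 0.0]
wrist_force: [0.2, -0.6, -0.3]
width: 0.47
grip_force: 0.0
```

Request:
play_rows(
  moves=[
    [[0,0,0,0,0,-0.4,85],[0,0,0,0.4,0,0,85],[0,0,0,0.4,0,0,85],[0,0,0,0.4,0,0,85],[0,0,0,0,0,0,85]],
  ],
)

```text
time: 27.33
tool_pos: [0.431, 0.0395, 0.1679]
tcp_rot: [0.127, -3.131, 0.0]
wrist_force: [0.2, -0.3, -0.8]
width: 0.998
grip_force: 0.0
```

Request:
play_rows(
  moves=[
    [[0,0,0,0,-0.4,0,85],[0,0,0,0,-0.4,0,85],[0,0,0,0,-0.4,0,85],[0,0,0,0,-0.4,0,85],[0,0,0,0,0,0,85]],
  ],
)

```text
time: 27.75
tool_pos: [0.4531, -0.1258, 0.1709]
tcp_rot: [-0.119, 3.138, -0.006]
wrist_force: [0.5, 1.1, 0.3]
width: 0.991
grip_force: 0.0
```

Run:
```python
from h import *
st()
b=shot('top','t5');P=cloud(b);g=b['image'].astype(int).sum(2);z=P[...,2]
k=(abs(P[...,0]-.56)<.085)&(abs(P[...,1]-.05)<.12)
c,n,q=plane(P[k&(abs(z-.049)<.009)&(g>200)]);print(len(q),c,n,cv2.minAreaRect(q[:,:2].astype(np.float32)))
mp=comp(k&(z>.07)&(z<.095)&(abs(P[...,0]-.56)<.05)&(abs(P[...,1]-.05)<.03));print('pull',cv2.minAreaRect(P[mp][:,:2].astype(np.float32)),P[mp].mean(0))
s=shot('scene','s12');P=cloud(s)
m=comp((P[...,2]>.08)&(P[...,2]<.225)&(P[...,0]>.6)&(P[...,0]<.76)&(abs(P[...,1]-.05)<.115))
c,n,q=plane(P[m]);print('lid',len(q),c,n,np.pi-np.arctan2(abs(n[0]),n[2]))
m=(P[...,2]>.22)&(P[...,2]<.32)&(P[...,0]>.6)&(P[...,0]<.76)&(abs(P[...,1]-.06)<.06);print('tongue',np.round(np.percentile(P[m],[2,50,98],0),4))
cv2.imwrite('pics/T5.png',np.hstack([cv2.resize(b['image'][130:240,180:300],(400,364)),cv2.resize(s['image'][140:260,190:322],(400,364))])[...,::-1])
```

```text
t 27.75 p [ 0.4531 -0.1258  0.1709] r [-0.119  3.138 -0.006] F [0.5 1.1 0.3] w 84.6 g 0.0 q [-0.32 -0.12  2.05 -0.    1.2  -1.97]
2386 [0.55744234 0.0497073  0.0485123 ] [-4.48745985e-04 -1.44923496e-03  9.99998849e-01] ((0.5553117394447327, 0.04940611124038696), (0.16047269105911255, 0.21639911830425262), 4.484018325805664)
pull ((0.5585812926292419, 0.04994914308190346), (0.0685378685593605, 0.011950282379984856), 4.965651512145996) [0.55838138 0.04979871 0.08019889]
lid 1488 [0.66253882 0.06039602 0.15744804] [-0.97998073 -0.08256464  0.18116526] 1.753598662046846
tongue [[0.6686 0.006  0.221 ]
 [0.6783 0.0635 0.2408]
 [0.6866 0.1146 0.2816]]
```

View pics/T5.png

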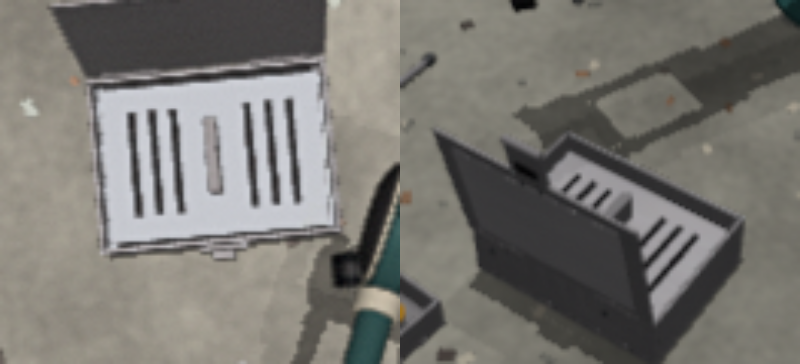

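Request:
play_rows(
  moves=[
    [[0,0,0,0,0,-0.4,85],[0,0,0,0,0,-0.4,85],[0,0,0,0,0,-0.4,85],[0,0,0,-0.312,0.208,0,85],[0,0,0,-0.312,0.208,0,85]],
  ],
)

```text
time: 28.27
tool_pos: [0.5136, -0.0722, 0.2953]
tcp_rot: [-0.124, 3.131, -0.003]
wrist_force: [0.4, -0.5, -0.4]
width: 0.994
grip_force: 0.0
```

Request:
play_rows(
  moves=[
    [[0,0,0,-0.312,0.208,0,85],[0,0,0,-0.312,0.208,0,85],[0,0,0,-0.312,0.208,0,85],[0,0,0,-0.312,0.208,0,85],[0,0,0,-0.312,0.208,0,85]],
  ],
)

```text
time: 28.68
tool_pos: [0.659, 0.0469, 0.29]
tcp_rot: [0.131, -3.138, -0.001]
wrist_force: [0.6, -0.8, -0.0]
width: 0.997
grip_force: 0.0
```

Request:
play_rows(
  moves=[
    [[0,0,0,-0.312,0.208,0,85],[0,0,0,0,0,0,85],[0,0,0,0,0,0,85],[0,0,0,0,0,0,85]],
  ],
)

```text
time: 29.02
tool_pos: [0.687, 0.0679, 0.2897]
tcp_rot: [0.13, -3.137, 0.0]
wrist_force: [0.2, -0.8, 0.1]
width: 0.997
grip_force: 0.0
```

Run:
```python
from h import *
go([.6885,.0599,.2016])
r=.195;A=np.linspace(1.754,.785,16)
f=lambda a:np.array([r*np.cos(a)+.003*np.sin(a), -(r*np.sin(a)+.003*np.cos(a))])
print(np.round(np.diff(np.array([f(a) for a in A]),axis=0)*10,3).tolist())
```

```text
t 29.02 p [0.687  0.0679 0.2897] r [ 0.13  -3.137  0.   ] F [ 0.2 -0.8  0.1] w 85.1 g 0.0 q [ 0.06  0.25  1.44 -0.    1.45 -1.59]
to [0.6885 0.0599 0.2016] tool shift [-0.011 -0.081  0.881] yaw_y 94.75 tiltz [-0.002 -0.    -1.   ]
[[0.125, -0.021], [0.126, -0.013], [0.126, -0.005], [0.126, 0.003], [0.125, 0.012], [0.124, 0.02], [0.122, 0.028], [0.12, 0.036], [0.117, 0.043], [0.114, 0.051], [0.11, 0.058], [0.106, 0.065], [0.101, 0.072], [0.096, 0.079], [0.091, 0.085]]
```

Request:
play_rows(
  moves=[
    [[0,0,0,-0.01,-0.08,0,85],[0,0,0,0,0,0.3,85],[0,0,0,0,0,0.3,85],[0,0,0,0,0,0.28,85],[0,0,0,0,0,0,85]],
  ],
)

```text
time: 29.43
tool_pos: [0.6842, 0.0567, 0.196]
tcp_rot: [0.124, -3.128, 0.001]
wrist_force: [-1.1, 0.7, -2.4]
width: 0.991
grip_force: 0.0
```

Request:
play_rows(
  newtons=40,
  moves=[
    [[0,0,0,0,0,0,30],[0,0,0,0,0,0,30],[0,0,0,0,0,0,30],[0,0,0,0,0,0,30],[0,0,0,0,0,0,30]],
  ],
)

```text
time: 29.85
tool_pos: [0.6913, 0.0602, 0.2068]
tcp_rot: [-0.126, 3.133, 0.004]
wrist_force: [-0.3, 3.5, 5.8]
width: 0.46
grip_force: 40.8
```

Request:
play_rows(
  moves=[
    [[0,0,0,0.06,0,-0.01,30],[0,0,0,0.065,0,-0.01,30],[0,0,0,0.126,0,-0.013,30],[0,0,0,0.126,0,-0.005,30],[0,0,0,0.126,0,0.003,30]],
  ],
)

```text
time: 30.27
tool_pos: [0.6445, 0.0561, 0.2119]
tcp_rot: [-0.127, 3.125, 0.003]
wrist_force: [4.1, 4.7, 7.3]
width: 0.454
grip_force: 46.7
```

Request:
play_rows(
  moves=[
    [[0,0,0,0.125,0,0.012,30],[0,0,0,0.124,0,0.02,30],[0,0,0,0.122,0,0.028,30],[0,0,0,0.12,0,0.036,30],[0,0,0,0.117,0,0.043,30]],
  ],
)

```text
time: 30.68
tool_pos: [0.5844, 0.0511, 0.201]
tcp_rot: [-0.127, 3.122, 0.003]
wrist_force: [-0.1, 3.4, 19.9]
width: 0.459
grip_force: 48.0
```

```bash
cat >> h.py <<'E'
def lid(f):
    b=shot('scene',f);P=cloud(b)
    m=comp((P[...,2]>.085)&(P[...,2]<.23)&(P[...,0]>.5)&(P[...,0]<.72)&(abs(P[...,1]-.055)<.11)&(b['image'].astype(int).sum(2)>120))
    c,n,q=plane(P[m]);print('lid',len(q),c,n,np.arctan2(n[0],n[2]))
E
python3 -c "
from h import *
st();lid('s13')"
```

```text
t 30.68 p [0.5844 0.0511 0.201 ] r [-1.270e-01  3.122e+00  3.000e-03] F [-0.1  3.4 19.9] w 39.2 g 47.98342287540436 q [ 0.04  0.08  1.8   0.    1.24 -1.61]
lid 2847 [0.61474664 0.05951436 0.16024874] [0.93577388 0.07935002 0.34355615] 1.2189380040166458
```

Request:
play_rows(
  moves=[
    [[0,0,0,0.11,0,0.03,30],[0,0,0,0.11,0,0.045,30],[0,0,0,0.104,0,0.055,30],[0,0,0,0,0,0,30],[0,0,0,0,0,0,30]],
  ],
)

```text
time: 31.15
tool_pos: [0.5474, 0.0479, 0.1844]
tcp_rot: [-0.127, 3.134, 0.002]
wrist_force: [-8.0, 3.0, 13.9]
width: 0.452
grip_force: 47.4
```

```bash
python3 -c "
from h import *
st();lid('s14')"
```

```text
t 31.15 p [0.5474 0.0479 0.1844] r [-1.270e-01  3.134e+00  2.000e-03] F [-8.   3.  13.9] w 38.6 g 47.42287337779999 q [ 0.04  0.03  1.89  0.    1.22 -1.61]
lid 3006 [0.598252   0.05918524 0.15251266] [0.85015762 0.07446819 0.52123556] 1.0207967659103316
```

Request:
play_rows(
  moves=[
    [[0,0,0,0.096,0,0.063,30],[0,0,0,0.093,0,0.069,30],[0,0,0,0.087,0,0.073,30],[0,0,0,0.084,0,0.079,30],[0,0,0,0,0,0,30]],
  ],
)

```text
time: 31.62
tool_pos: [0.5095, 0.0447, 0.154]
tcp_rot: [-0.127, 3.138, 0.001]
wrist_force: [-10.0, 1.8, 10.8]
width: 0.459
grip_force: 45.0
```

Request:
play_rows(
  moves=[
    [[0,0,0,0,0,0,30],[0,0,0,0,0,0,30],[0,0,0,0,0,0,30]],
  ],
)

```text
time: 31.87
tool_pos: [0.5094, 0.0447, 0.154]
tcp_rot: [0.127, -3.138, -0.001]
wrist_force: [-11.5, 2.9, 12.6]
width: 0.455
grip_force: 45.1
```

```bash
python3 -c "
from h import *
st();lid('s15')"
```

```text
t 31.87 p [0.5094 0.0447 0.154 ] r [ 1.270e-01 -3.138e+00 -1.000e-03] F [-11.5   2.9  12.6] w 38.9 g 45.096845626831055 q [ 0.04 -0.02  1.99  0.    1.17 -1.61]
lid 3093 [0.5785913  0.05783308 0.14099049] [0.69828664 0.06084536 0.7132276 ] 0.7748134966430407
```

Request:
play_rows(
  moves=[
    [[0,0,0,0.015,0,-0.015,30],[0,0,0,0,0,0,30],[0,0,0,0,0,0,60],[0,0,0,0,0,0,60],[0,0,0,0,0,0,60]],
  ],
)

```text
time: 32.33
tool_pos: [0.5093, 0.0434, 0.1525]
tcp_rot: [-0.127, 3.139, -0.001]
wrist_force: [0.1, -0.7, 0.9]
width: 0.701
grip_force: 0.0
```

Request:
play_rows(
  moves=[
    [[0,0,0,0,0,0,60],[0,0,0,0,0,-0.1,60],[0,0,0,0,0,-0.25,60],[0,0,0,0,0,-0.35,60],[0,0,0,0,0,-0.35,60]],
  ],
)

```text
time: 32.75
tool_pos: [0.508, 0.0437, 0.2579]
tcp_rot: [0.126, -3.136, 0.0]
wrist_force: [0.5, -0.5, -0.3]
width: 0.705
grip_force: 0.0
```

Request:
play_rows(
  moves=[
    [[0,0,0,0.3,-0.2,0,60],[0,0,0,0.3,-0.2,0,60],[0,0,0,0,-0.3,0,60],[0,0,0,0,0,0,60],[0,0,0,0,0,0,60]],
  ],
)

```text
time: 33.17
tool_pos: [0.4549, -0.0319, 0.2583]
tcp_rot: [-0.122, 3.138, -0.0]
wrist_force: [-0.4, 0.3, 0.6]
width: 0.703
grip_force: 0.0
```

Request:
play_rows(
  moves=[
    [[0,0,0,0,0,0,60],[0,0,0,0,0,0,60],[0,0,0,0,0,0,60],[0,0,0,0,0,0,60],[0,0,0,0,0,0,60]],
  ],
)

```text
time: 33.58
tool_pos: [0.455, -0.0301, 0.2572]
tcp_rot: [0.128, -3.138, -0.0]
wrist_force: [-0.7, 0.5, 0.8]
width: 0.7
grip_force: 0.0
```

Run:
```python
from h import *
st();lid('s16')
b=dict(np.load('s16.npz'))
cv2.imwrite('pics/S16.png',cv2.resize(b['image'][...,::-1],(800,600)))
```

```text
t 33.58 p [ 0.455  -0.0301  0.2572] r [ 0.128 -3.138 -0.   ] F [-0.7  0.5  0.8] w 59.8 g 0.0 q [-0.12 -0.2   1.96  0.    1.38 -1.77]
lid 3084 [0.57837743 0.05792254 0.14132769] [0.70000093 0.06033589 0.71158856] 0.7771894302319066
```

View pics/S16.png

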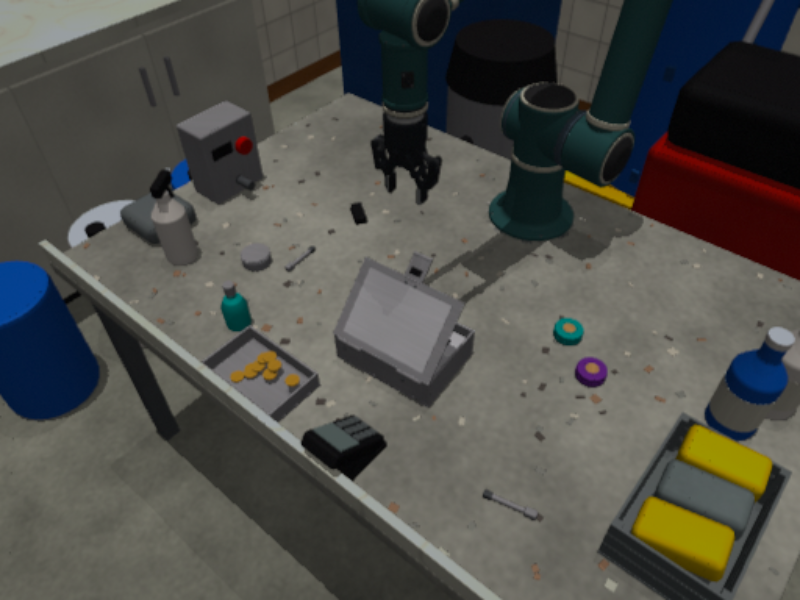

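The lid stands at 0.777 rad (box at (405,330)), the arm is clear, and the bystanders are where they started. I'm handing in.

```bash
python3 -c "
from workcell import bot
print(bot.finish_job())"
```

```text
the job is handed in; nothing more can be done
None
```

I handed the job in without seeing a verdict: both cedar blocks lay flat in the box, the key tray was pressed level on its ledges, and the lid stood at 0.777 rad (44.5°) with the arm clear and the bystanders where they started.

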